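# Check an air canister with the pencil gauge and sort it

## Task

Check the air in the uncapped silver canister in the round holder: take the pencil gauge from its cradle, press its chuck squarely down onto the canister's valve until it is firmly home, without forcing it, hold it there for a second so that the bar is blown out, and lay the gauge back in its cradle with the bar left out at its reading. If green shows on the bar, stand the canister gently in the pale wooden tray; if only red shows, stand it gently in the red tray (near the colour change either tray will do). Leave the capped canisters, the cream lid and the iron weight where they are.

Things in the scene. Friction and masses are not known exactly. Their poses are not given: they have to be found in the camera images.
- gauge: Loose brass pencil gauge, 0.13 kg. Origin: barrel axis, straight above the chuck, in the middle of a flat-sided steel head to grip (24 long in x, 14 wide in y, 22 mm high in z). +x: along the barrel (12 mm across, x = 12 to 142 mm) to its tail; +z: up as it lies in the cradle. Below the head a neck, 10 mm across, z = -11 to -26 mm, then the chuck. Centre of mass near x = 57 mm.
- chuck_mouth (a point): Centre of the chuck's open mouth, 40 mm below the gauge's origin, looking along the gauge's -z. The chuck is a steel bell 13 mm across flaring to 18 mm at the mouth; inside it is 14.6 mm wide at the mouth and narrows within 5 mm to a bore 9.4 mm wide.
- chuck_seat (a point): Centre of the face of the rubber sealing washer at the end of the chuck's bore, 11 mm above the mouth. The valve's tip meets it when the chuck is home.
- seal (a joint): How far that washer is squeezed, in m, at most 0.0015. It takes 8 N per mm, on top of the force that drives the bar; firmly home means squeezed by 0.5 mm or more.
- bar (a joint): How far the indicator bar stands out of the gauge's tail, in m: 0 at the start, at most 0.057. The valve drives it out by 6 mm per mm of the last travel; it reads 10 to 54 mm once the chuck is home, less when it is not, and stays out when the gauge is lifted off. Driving it takes up to 5 N on the chuck; a steady push of 11 to 15 N seats it firmly every time; 20 N is too much.
- bar_tip (a point): Outer end of the indicator bar (6 mm square, black tip 5 mm long), 147 mm along the gauge's +x from its origin at reading 0. Behind the black tip the first 32 mm of the bar are red, the rest is green: green shows from a reading of 32 mm.
- cradle: Fixed wooden cradle: board 125 x 70 x 10 mm, two posts 10 mm thick with 90 degree V-notches at x = 45 and 120 mm, arms 31 mm apart at their tops, 67 mm above the counter. The barrel lies in them along the cradle's +x. Origin on the counter under the gauge's head, which overhangs the board with free space around it.
- cradle_rest (a point): Where the gauge's origin lies when it rests in the cradle: 60 mm above the cradle's origin. Gauge and cradle axes then agree.
- canister: The canister to be checked: silver aluminium cylinder 50 mm across, straight up to 104 mm, shoulder to 114 mm, no cap; about 0.27 kg, loose. Origin at the centre of its underside, +z up. In the middle a brass nut, 15 mm across, up to 117 mm, then the brass valve stem, 7.8 mm across, with a rounded tip. The stem is screwed in differently on each canister: tip 130 to 139 mm above the origin.
- valve (a point): Point on the axis of the canister's valve stem, 134.5 mm above the canister's origin: the middle of the heights at which the stem's tip may stand.
- holder: Fixed dark wooden plinth 100 mm (x) by 145 mm (y), with an upright grey collar, 62 mm across outside, 54 mm inside, 35 mm high, in which the canister stands. Origin at the centre of the collar's floor, which is the plinth's top, 18 to 34 mm above the counter. The canister's black cap, 22 mm high, is fixed on the plinth's -y end.
- ready_tray: Fixed pale wooden tray, 105 x 105 mm, rim 15 mm high and 4 mm thick, floor about 4 mm thick, for canisters with enough air. Origin at the centre of its underside, on the counter.
- refill_tray: Fixed red tray of the same size, for canisters to be refilled. Origin at the centre of its underside, on the counter.
- capped_a: Bystander: capped canister, 50 mm across, 136 mm high, black cap. Origin at the centre of its underside.
- capped_b: Bystander: another like it.
- tank_lid: Bystander: cream bakelite lid, 90 mm across, 34 mm high. Origin at the centre of its underside.
- lens_weight: Bystander: black iron weight, 56 mm across, 46 mm high. Origin at the centre of its underside.
Things that resemble listed ones, but are neither listed nor needed, are in the scene too. What is shaped like the gauge but pink or turquoise is not meant.

How it is judged:
By the outcome, as a careful person would: the job done as asked, in the order asked, and still so for the second after the job is handed in, with the robot touching nothing.
It also fails if it takes over 72 s, if anything falls off the work surface, if the arm or the gripper's body presses on something with over 40 N, if the wrist force passes 120 N, or if a joint passes its speed limit or range.

## Robot

A 6-joint arm with a two-finger parallel gripper is mounted at the origin on the work surface. World frame = base frame: x ahead of the robot, y to its left, z up, the work surface at z = 0. Lengths are in m, angles in rad, forces in N, time in s.
With the tool pointing down it reaches from about 0.3 to 0.85 m from the base axis. Payload 4.2 kg.
Tool frame: the origin (TCP) lies midway between the tips of the shut fingers; the grasp point (between the pads) lies 19 mm behind it; x points along the fingers, y is the direction in which the jaws open and shut, and the axes are right-handed (so a half turn about x gives the same grasp; the last joint's range is limited). The gripper opens to 91 mm and grips with 3 to 60 N. Pads are 32 mm wide; open, the fingers measure 118 mm over their backs; the gripper's body (76 mm by 178 mm) begins 60 mm behind the grasp point.
Start: joints at [1.144, 0.32, 1.565, -0, 1.257, -0.02], TCP at [0.228, 0.528, 0.214] pointing down, gripper open.
Joint ranges: [-3.11, 3.11], [-0.84, 2.01], [0.21, 2.61], [-1.34, 4.49], [0.05, 2.63], [-2.56, 2.56]. Speed limits (rad/s): [2.57, 2.57, 3.14, 3.14, 3.14, 3.14].

## Interface

Orientations are given as a unit quaternion [w, x, y, z].
In Python, from station import arm gives the robot as it stands. The module is installed in compiled form; this text tells all that it offers.
- The arm moves only by the tool play_rows, never from a script. Its argument "plan" is a list of rows, each an object with "hand": the closure, from -1 (fully open) to 1 (shut); "linear": the shift along the world's x, y, z in mm, a list of three; "rot": the turn, a rotation vector about the world's x, y, z in rad, a list of three. In form: [{"hand": hand, "linear": [dx, dy, dz], "rot": [rx, ry, rz]}, ...]. A call has 1 to 20 rows; each row shifts and turns the pose as measured when the row begins; what a row does not reach is not made up. A row lasts 1/12 s, in which the tool goes at most 41.7 mm and 7.16 degrees, less where a joint would pass 70% of its speed; a pose out of reach is approached as far as the arm can. A call is refused whole if a number of a shift passes 41.7 or a number of a turn 0.125, either way. A call with a gripper value outside its range is refused whole. The fingers move at their own pace and stop on an object; the grip force is fixed at half the most. Time passes only in rows, so rows that do not move let the fingers close. It gives the time, the measured TCP pose, the force and the opening at its end, in the units of the state.
- arm.get_state(): the state, without advancing time (a new reading comes with each control period).
- arm.read_camera(name): name is "side" or "top"; returns a dict with "color" (384x512x3 uint8, blue, green, red), "fov_y" (degrees; the focal length in pixels is half the picture's height over the tangent of half this angle, whatever the lens; pixels are square), "cx", "cy" (the principal point, pixels), "rvec" (rotation vector, rad) and "tvec" (3), from world to camera coordinates, as OpenCV has them. Camera axes: x right, y down, z forward; pixel columns grow to the right and rows downward; lengths in m; the calibration is good to about 2 mm. A picture is of the moment at which its call begins. There is no depth.
- arm.job_done(): hands the job in, once; it reports no verdict.
Trained networks look in a picture, given as the dict that the camera call returned (one of the last four; its "shot" number tells which), for a name from the list of things; names that differ only in an ending like _2 or _b are one class to them, and where a whole thing is asked for, a point or a joint stands for the part that bears it (a point fixed in the world has none). Each returns a list of dicts, best first, with "p" (0 to 1); they miss things now and then, are a little off and sometimes report something else, mostly with a low value. They report only what shows in the picture. A call takes as long as a camera call. They do not tell look-alikes from the thing itself.
- arm.silhouettes(picture, label): "region" (384x512 bool, what is visible of it).
- arm.landmark_of(picture, label): "point" ([x, y, z] in m, in the coordinates of the camera as it stood for that picture, good to about 4 mm: a listed point, or the origin of a listed thing).
The state is a dict: "clock": time; "joint_positions": joint angles; "qvel": joint speeds; "effort": joint torques, N m; "position": TCP position; "ee_rot": TCP orientation; "force": force on the tool from outside, world axes, zero at the start; "moment": the same for the moment, N m; "width": finger opening in m.
Only numpy, scipy, OpenCV 4.12 (cv2) and the standard library are available. Lean on these libraries where they do the work, as an engineer would, in place of code of your own. Each camera call takes 0.05 s, during which the arm holds its last target. There are 200 camera calls.

## Working session

There is one attempt and no reset: what is moved stays moved. The work goes in short steps, Python scripts to look and compute and a tool call to move; the robot and the scene stay as the last step left them, time stands still between calls to the robot, and variables do not carry over. Pictures are saved under pics/ and viewed, about 8 in all and at most 12, crops included, and the job is handed in when it is done.

Besides the shell and the picture viewer there is one more tool, called by a JSON object that holds its "name" and its "arguments". play_rows: Moves the arm, as the interface text tells. Its arguments: {"type":"object","properties":{"plan":{"type":"array","items":{"type":"object","properties":{"hand":{"type":"number"},"linear":{"type":"array","items":{"type":"number"}},"rot":{"type":"array","items":{"type":"number"}}}}}},"required":["plan"]}

```bash
mkdir -p pics
cat > h.py <<'E'
import numpy as np, cv2
from station import arm
def RT(p): return cv2.Rodrigues(np.array(p["rvec"],float))[0], np.array(p["tvec"],float).ravel()
def c2w(p,x): R,t=RT(p); return R.T@(np.array(x)-t)
def K(p):
    f=p["color"].shape[0]/2/np.tan(np.radians(p["fov_y"])/2); return np.array([[f,0,p["cx"]],[0,f,p["cy"]],[0,0,1]])
def w2p(p,X): R,t=RT(p); q=K(p)@(R@np.array(X)+t); return q[:2]/q[2]
def ray(p,uv,z):
    R,t=RT(p); d=R.T@np.linalg.inv(K(p))@np.array([uv[0],uv[1],1.]); o=-R.T@t; return o+d*(z-o[2])/d[2]
def tri(p1,u1,p2,u2):
    P=[K(p)@np.c_[RT(p)] for p in(p1,p2)]
    X=cv2.triangulatePoints(P[0],P[1],np.array(u1,float).reshape(2,1),np.array(u2,float).reshape(2,1)).ravel(); return X[:3]/X[3]
E
python3 - <<'E'
from h import *
np.set_printoptions(precision=4,suppress=True)
s=arm.get_state(); print(s)
for n in("side","top"):
    p=arm.read_camera(n); cv2.imwrite(f"pics/{n}0.png",cv2.resize(p["color"],(800,600),interpolation=cv2.INTER_CUBIC))
    print(n,p["fov_y"],-RT(p)[0].T@RT(p)[1])
    for l in["gauge","chuck_mouth","bar_tip","cradle","cradle_rest","canister","valve","holder","ready_tray","refill_tray","capped_a","tank_lid","lens_weight"]:
        for d in arm.landmark_of(p,l)[:4]:
            X=c2w(p,d["point"]); print(l,round(d["p"],2),X,w2p(p,X)*800/512)
E
```

```text
{'clock': 0.0, 'joint_positions': array([ 1.144 ,  0.3203,  1.5657,  0.    ,  1.2574, -0.02  ]), 'qvel': array([ 0.0005, -0.0001,  0.0003, -0.0008, -0.0005, -0.002 ]), 'effort': array([  0.0005, -41.2464, -23.198 ,   0.0727,   0.0456,  -0.0002]), 'position': array([0.2273, 0.5276, 0.2131]), 'ee_rot': array([ 0.6924,  0.1422,  0.6927, -0.1435]), 'force': array([0.4691, 0.5589, 0.156 ]), 'moment': array([-0.0015,  0.0108,  0.038 ]), 'width': 0.09102012592267106}
side 54.785960380347305 [-0.0666 -0.6361  0.8933]
gauge 0.69 [0.4353 0.0124 0.0101] [349.5443 364.4379]
gauge 0.58 [ 0.45   -0.3251  0.0578] [486.9787 440.1616]
chuck_mouth 0.58 [ 0.4483 -0.3237  0.0206] [484.0732 452.89  ]
chuck_mouth 0.49 [ 0.6013 -0.0039  0.024 ] [410.1918 322.4552]
chuck_mouth 0.46 [0.4629 0.0354 0.0082] [351.8699 352.4299]
bar_tip 0.19 [ 0.601  -0.0039  0.023 ] [410.0958 322.8583]
cradle 0.94 [ 0.4521 -0.3246 -0.0039] [484.7449 459.7992]
cradle 0.36 [ 0.7349  0.0724 -0.0015] [424.95   287.2953]
cradle 0.33 [ 0.6004 -0.0007  0.0201] [408.8342 323.2553]
cradle_rest 0.88 [ 0.4502 -0.319   0.0586] [484.2832 43
[... 1448 characters left out ...]
-0.3223  0.061 ] [568.0533 367.7857]
cradle_rest 0.62 [ 0.3988 -0.1323  0.0037] [455.8126 400.4774]
canister 0.88 [ 0.6018 -0.0069  0.0225] [384.4231 289.9323]
valve 0.74 [ 0.603  -0.0015  0.1571] [379.4424 274.6463]
holder 0.59 [ 0.6032 -0.004   0.0213] [382.8496 289.3444]
holder 0.21 [ 0.4489 -0.3235  0.0325] [564.2979 369.9715]
ready_tray 0.65 [ 0.4367  0.2452 -0.0013] [249.5319 383.3168]
refill_tray 0.56 [ 0.619   0.2708 -0.0023] [238.0882 286.469 ]
capped_a 0.94 [ 0.7391  0.0715 -0.001 ] [342.5376 222.6354]
capped_a 0.78 [ 0.7587 -0.1055 -0.0008] [434.4507 210.606 ]
tank_lid 0.97 [ 0.5078  0.399  -0.0042] [168.8729 346.5455]
lens_weight 0.87 [ 0.3959 -0.1337  0.0026] [456.5443 402.0734]
```

View pics/side0.png

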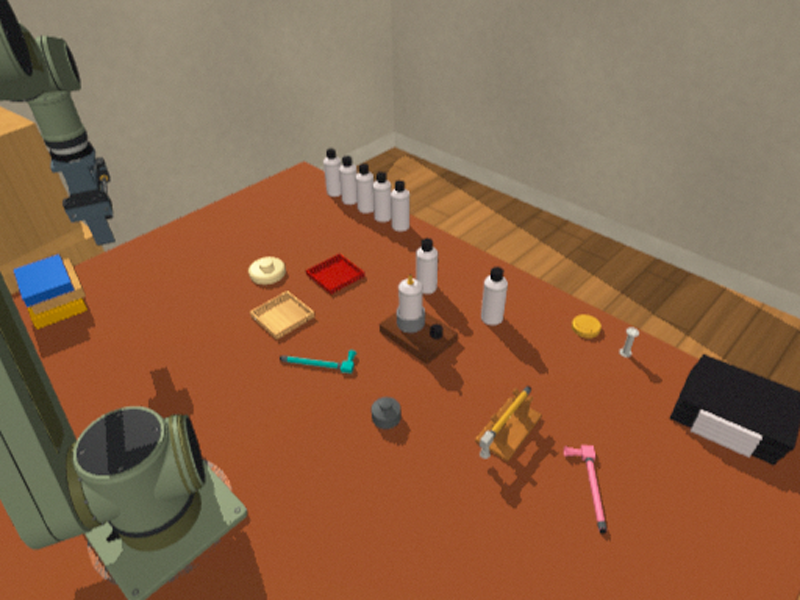

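View pics/top0.png

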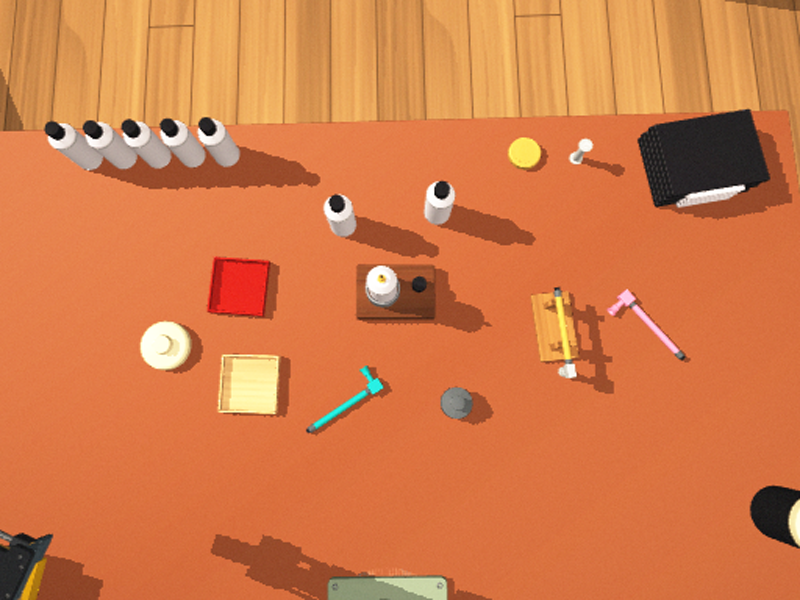

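The pictures show the brass gauge in its cradle (top view, head about (568,370), tail (557,290)). The uncapped canister in the holder has its stem at (381,278) in the top view. The turquoise and pink gauges are decoys. I'll refine these positions next.

Run:
```python
from h import *
np.set_printoptions(precision=4,suppress=True)
P={n:arm.read_camera(n) for n in("side","top")}
T=[]
for n,p in P.items():
    im=p["color"]
    for l in("gauge","valve"):
        # crops
        c=w2p(p,(0.52,-0.315,0.06) if l=="gauge" else (0.602,-0.003,0.14)); x,y=int(c[0])-33,int(c[1])-25
        cr=cv2.resize(im[y:y+50,x:x+66],(396,300),interpolation=cv2.INTER_CUBIC); T.append(cr); print(n,l,"crop origin",x,y)
    for d in arm.silhouettes(p,"gauge")[:3]:
        ys,xs=np.nonzero(d["region"]); print(n,d["p"],len(xs),xs.mean()*1.5625,ys.mean()*1.5625)
        if xs.mean()*1.5625>460 and xs.mean()*1.5625<580:
            W=np.array([ray(p,(a,b),.06) for a,b in zip(xs,ys)])
            g=(W[:,0]>.475)&(W[:,0]<.585); 
            k=np.polyfit(W[g,0],W[g,1],1); print("axis slope",k, "y at .45",np.polyval(k,.45),"x range",W[:,0].min(),W[:,0].max())
    for d in arm.silhouettes(p,"canister")[:1]:
        ys,xs=np.nonzero(d["region"]); print("can",d["p"],len(xs),xs.min(),xs.max(),ys.min(),ys.max())
cv2.imwrite("pics/c1.png",np.vstack([np.hstack(T[:2]),np.hstack(T[2:])]))
```

```text
side gauge crop origin 291 238
side valve crop origin 229 154
side 0.85 326 589.9156441717791 476.2749233128834
side 0.81 308 324.19845779220776 361.1607142857143
side 0.78 260 500.0120192307692 423.04086538461536
axis slope [ 0.088  -0.3626] y at .45 -0.32297435304833394 x range 0.41906204785034823 0.5984162815808856
can 0.84 370 255 271 177 203
top gauge crop origin 326 185
top valve crop origin 210 152
top 0.74 371 642.3559636118599 317.77712264150944
top 0.7 304 563.8774671052632 338.4560032894737
axis slope [ 0.0902 -0.3651] y at .45 -0.3244771738326999 x range 0.4362411892849933 0.5900940544785349
top 0.6 275 347.5909090909091 401.63068181818187
can 0.77 358 235 253 170 193
```

View pics/c1.png

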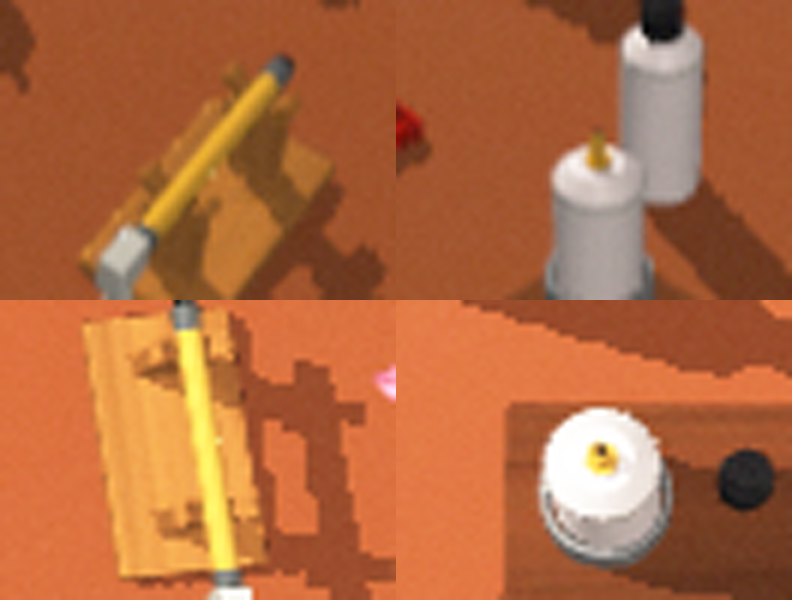

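The crops show the stem tip at side pixel (262.8,176.5) and top pixel (244.2,177). The gauge lies cleanly in the cradle with a yaw of about 0.089 rad.

Run:
```python
from h import *
from scipy.spatial.transform import Rotation as Ro
np.set_printoptions(precision=4,suppress=True)
P={n:arm.read_camera(n) for n in("side","top")}
print("stem tip",tri(P["side"],(262.8,176.5),P["top"],(244.2,177)))
for n,p in P.items():
  for l in("valve","canister","cradle_rest","cradle","holder"):
    d=arm.landmark_of(p,l)[0]; print(n,l,c2w(p,d["point"]))
for z in(.148,.155,.162): print(z,ray(P["top"],(244.2,177),z),ray(P["side"],(262.8,176.5),z))
s=arm.get_state(); R=Ro.from_quat(np.roll(s["ee_rot"],-1)).as_matrix(); print(R, s["position"])
y=R[:,1]; g=np.array([-np.sin(.089),np.cos(.089)])
for sg in(1,-1):
  h=sg*g; print("turn about z",np.arctan2(y[0]*h[1]-y[1]*h[0],y[:2]@h))
```

```text
stem tip [ 0.6009 -0.0055  0.1554]
side valve [ 0.5988 -0.0022  0.1553]
side canister [ 0.5987 -0.0021  0.0239]
side cradle_rest [ 0.4475 -0.3199  0.0601]
side cradle [ 0.4489 -0.3256 -0.005 ]
side holder [ 0.6005 -0.004   0.0234]
top valve [ 0.6023 -0.0019  0.1586]Traceback (most recent call last):
  File "<stdin>", line 8, in <module>
IndexError: list index out of range
```

Run:
```python
from h import *
from scipy.spatial.transform import Rotation as Ro
np.set_printoptions(precision=4,suppress=True)
P={n:arm.read_camera(n) for n in("side","top")}
for z in(.15,.157,.163): print(z,ray(P["top"],(244.2,177),z),ray(P["side"],(262.8,176.5),z))
s=arm.get_state(); R=Ro.from_quat(np.roll(s["ee_rot"],-1)).as_matrix(); print(R, s["position"])
y=R[:,1]; g=np.array([-np.sin(.089),np.cos(.089)])
for sg in(1,-1):
  h=sg*g; print("turn about z",np.arctan2(y[0]*h[1]-y[1]*h[0],y[:2]@h))
```

```text
0.15 [ 0.6012 -0.0047  0.15  ] [ 0.6068 -0.0014  0.15  ]
0.157 [ 0.5998 -0.0049  0.157 ] [ 0.6004 -0.0074  0.157 ]
0.163 [ 0.5986 -0.005   0.163 ] [ 0.595  -0.0125  0.163 ]
[[ 0.      0.3957  0.9184]
 [ 0.0001  0.9184 -0.3957]
 [-1.      0.0001 -0.    ]] [0.2275 0.5281 0.214 ]
turn about z 0.4958414891234089
turn about z -2.6457511644663843
```

{"name": "play_rows", "arguments": {"plan": [{"hand": -1,"linear": [10,-37,0],"rot": [0,0,-0.12]},{"hand": -1,"linear": [10,-37,0],"rot": [0,0,-0.12]},{"hand": -1,"linear": [10,-37,0],"rot": [0,0,-0.12]},{"hand": -1,"linear": [10,-37,0],"rot": [0,0,-0.12]},{"hand": -1,"linear": [10,-37,0],"rot": [0,0,-0.12]},{"hand": -1,"linear": [10,-37,0],"rot": [0,0,-0.12]},{"hand": -1,"linear": [10,-37,0],"rot": [0,0,-0.12]},{"hand": -1,"linear": [10,-37,0],"rot": [0,0,-0.12]},{"hand": -1,"linear": [10,-37,0],"rot": [0,0,-0.12]},{"hand": -1,"linear": [10,-37,0],"rot": [0,0,-0.12]},{"hand": -1,"linear": [10,-37,0],"rot": [0,0,-0.12]},{"hand": -1,"linear": [10,-37,0],"rot": [0,0,-0.12]},{"hand": -1,"linear": [10,-37,0],"rot": [0,0,-0.12]},{"hand": -1,"linear": [10,-37,0],"rot": [0,0,-0.12]},{"hand": -1,"linear": [10,-37,0],"rot": [0,0,-0.12]},{"hand": -1,"linear": [10,-37,0],"rot": [0,0,-0.12]},{"hand": -1,"linear": [10,-37,0],"rot": [0,0,-0.12]},{"hand": -1,"linear": [10,-37,0],"rot": [0,0,-0.12]},{"hand": -1,"linear": [10,-37,0],"rot": [0,0,-0.12]},{"hand": -1,"linear": [10,-37,0],"rot": [0,0,-0.12]}]}}

```text
clock: 3.92
position: [0.427, -0.24, 0.2169]
ee_rot: [0.091, 0.706, 0.08, -0.698]
force: [0.6, 0.3, 1.2]
width: 0.0915
```

```bash
cat >> h.py <<'E'
from scipy.spatial.transform import Rotation as Ro
def where(target=None,yaw=None):
    s=arm.get_state(); R=Ro.from_quat(np.roll(s["ee_rot"],-1)).as_matrix(); y=R[:,1]
    print("t",s["clock"],"pos",s["position"].round(4),"xaxis",R[:,0].round(4),"yaw of -y",round(np.arctan2(y[0],-y[1]),4),"F",s["force"].round(2),"M",s["moment"].round(3),"w",round(s["width"],4),"q",s["joint_positions"].round(2))
    if target is not None: print("d mm",((np.array(target)-s["position"])*1000).round(1))
    # rotation to bring x axis down and -y to the given yaw
    if yaw is not None:
        x=np.array([0,0,-1.]); yy=np.array([np.sin(yaw),-np.cos(yaw),0]); G=np.c_[x,yy,np.cross(x,yy)]
        print("rot",Ro.from_matrix(G@R.T).as_rotvec().round(4))
    return s
E
python3 -c "
from h import *
where((.449,-.324,.15),.089)"
```

```text
t 3.9167 pos [ 0.427  -0.24    0.2169] xaxis [ 0.0139 -0.0136 -0.9998] yaw of -y 0.2416 F [0.61 0.34 1.23] M [-0.049  0.115 -0.044] w 0.0915 q [-0.53  0.17  1.76 -0.    1.19  0.8 ]
d mm [ 22.  -84.  -66.9]
rot [ 0.0146  0.0129 -0.1526]
```

{"name": "play_rows", "arguments": {"plan": [{"hand": -1,"linear": [6,-24,-14],"rot": [0.004,0.004,-0.04]},{"hand": -1,"linear": [6,-24,-14],"rot": [0.004,0.003,-0.04]},{"hand": -1,"linear": [6,-24,-14],"rot": [0.004,0.003,-0.04]},{"hand": -1,"linear": [4,-12,-14],"rot": [0.003,0.003,-0.03]},{"hand": -1,"linear": [0,0,-10],"rot": [0,0,0]},{"hand": -1,"linear": [0,0,0],"rot": [0,0,0]}]}}

```text
clock: 4.42
position: [0.4517, -0.3381, 0.1484]
ee_rot: [0.027, 0.708, 0.023, -0.705]
force: [-0.7, -0.3, 0.0]
width: 0.091
```

```bash
python3 -c "
from h import *
where((.449,-.324,.15),.089)
p=arm.read_camera('top');q=arm.read_camera('side')
t=[cv2.resize(i['color'][int(c[1])-40:int(c[1])+40,int(c[0])-50:int(c[0])+50],(400,320),interpolation=2) for i in (p,q) for c in [w2p(i,(.46,-.32,.08))]]
cv2.imwrite('pics/c2.png',np.hstack(t))"
```

```text
t 4.4167 pos [ 0.4517 -0.3381  0.1484] xaxis [ 0.0046 -0.0053 -1.    ] yaw of -y 0.0706 F [-0.73 -0.26  0.03] M [-0.011  0.18  -0.039] w 0.091 q [-0.66  0.35  1.7  -0.    1.09  0.84]
d mm [-2.7 14.1  1.6]
rot [0.0052 0.0046 0.0183]
```

View pics/c2.png

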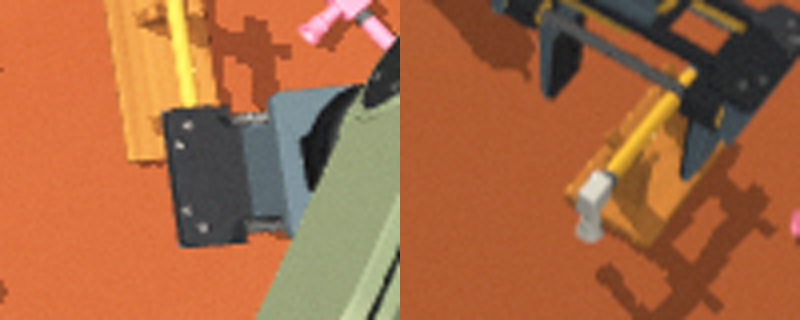

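The crop shows the tool hovering off to the -y side of the gauge, as the state says. I'll correct by +14 mm in y.

{"name": "play_rows", "arguments": {"plan": [{"hand": -1,"linear": [-2.7,14,0],"rot": [0.005,0.005,0.018]},{"hand": -1,"linear": [0,0,0],"rot": [0,0,0]},{"hand": -1,"linear": [0,0,-20],"rot": [0,0,0]},{"hand": -1,"linear": [0,0,-20],"rot": [0,0,0]},{"hand": -1,"linear": [0,0,-15],"rot": [0,0,0]},{"hand": -1,"linear": [0,0,0],"rot": [0,0,0]},{"hand": -1,"linear": [0,0,0],"rot": [0,0,0]}]}}

```text
clock: 5.1
position: [0.4521, -0.3164, 0.1033]
ee_rot: [0.04, 0.711, 0.033, -0.701]
force: [0.7, 0.2, 0.4]
width: 0.0913
```

```bash
python3 -c "
from h import *
where((.449,-.324,.042),.089)"
```

```text
t 5.1 pos [ 0.4521 -0.3164  0.1033] xaxis [ 0.0141 -0.0091 -0.9999] yaw of -y 0.1028 F [0.71 0.19 0.41] M [-0.074  0.152 -0.017] w 0.0913 q [-0.63  0.37  1.79  0.    0.96  0.84]
d mm [ -3.1  -7.6 -61.3]
rot [ 0.0092  0.014  -0.0139]
```

{"name": "play_rows", "arguments": {"plan": [{"hand": -1,"linear": [-2.5,-6,-5],"rot": [0.009,0.014,-0.014]},{"hand": -1,"linear": [0,0,-10],"rot": [0,0,0]},{"hand": -1,"linear": [0,0,0],"rot": [0,0,0]},{"hand": -1,"linear": [0,0,0],"rot": [0,0,0]}]}}

```text
clock: 5.43
position: [0.4515, -0.3232, 0.0913]
ee_rot: [0.033, 0.708, 0.03, -0.705]
force: [-0.0, -0.1, 0.7]
width: 0.0915
```

```bash
python3 -c "
from h import *
where((.449,-.324,.042),.089)"
```

```text
t 5.4333 pos [ 0.4515 -0.3232  0.0913] xaxis [ 0.0046 -0.0038 -1.    ] yaw of -y 0.0896 F [-0.04 -0.12  0.72] M [-0.061  0.126 -0.   ] w 0.0915 q [-0.64  0.39  1.79 -0.    0.95  0.84]
d mm [ -2.5  -0.8 -49.3]
rot [ 0.0038  0.0046 -0.0006]
```

{"name": "play_rows", "arguments": {"plan": [{"hand": -1,"linear": [-2,-0.5,-9],"rot": [0.004,0.005,0]},{"hand": -1,"linear": [-0.5,-0.5,-9],"rot": [0.001,0.002,0]},{"hand": -1,"linear": [-0.5,-0.3,-9],"rot": [0.001,0.002,0]},{"hand": -1,"linear": [-0.5,-0.3,-9],"rot": [0.001,0.002,0]},{"hand": -1,"linear": [0,0,-8],"rot": [0,0,0]},{"hand": -1,"linear": [0,0,0],"rot": [0,0,0]},{"hand": -1,"linear": [0,0,0],"rot": [0,0,0]}]}}

```text
clock: 6.02
position: [0.447, -0.3251, 0.042]
ee_rot: [-0.03, -0.703, -0.033, 0.709]
force: [1.2, 0.4, 0.5]
width: 0.0914
```

```bash
python3 -c "
from h import *
where((.449,-.324,.042),.089)"
```

```text
t 6.0167 pos [ 0.447  -0.3251  0.042 ] xaxis [-0.0086  0.0048 -1.    ] yaw of -y 0.0887 F [1.2  0.35 0.5 ] M [-0.044  0.198  0.008] w 0.0914 q [-0.65  0.45  1.84 -0.    0.86  0.83]
d mm [ 2.   1.1 -0. ]
rot [-0.0048 -0.0086  0.0002]
```

Now correct the remainder, close on the head, and look.

{"name": "play_rows", "arguments": {"plan": [{"hand": -1,"linear": [2,1,0],"rot": [-0.005,-0.008,0]},{"hand": -1,"linear": [0,0,0],"rot": [0,0,0]},{"hand": -1,"linear": [0,0,0],"rot": [0,0,0]}]}}

```text
clock: 6.27
position: [0.4493, -0.324, 0.0419]
ee_rot: [0.032, 0.706, 0.031, -0.706]
force: [0.2, -0.2, -0.2]
width: 0.0913
```

```bash
python3 -c "
from h import *
where((.449,-.324,.042),.089)
q=arm.read_camera('side')
c=w2p(q,(.46,-.32,.08))
cv2.imwrite('pics/c3.png',cv2.resize(q['color'][int(c[1])-35:int(c[1])+35,int(c[0])-40:int(c[0])+40],(480,420),interpolation=2))"
```

```text
t 6.2667 pos [ 0.4493 -0.324   0.0419] xaxis [ 1.e-04 -6.e-04 -1.e+00] yaw of -y 0.0889 F [ 0.17 -0.16 -0.2 ] M [-0.031  0.208  0.031] w 0.0913 q [-0.65  0.45  1.84 -0.    0.85  0.84]
d mm [-0.3 -0.   0.1]
rot [0.0006 0.0001 0.0001]
```

View pics/c3.png

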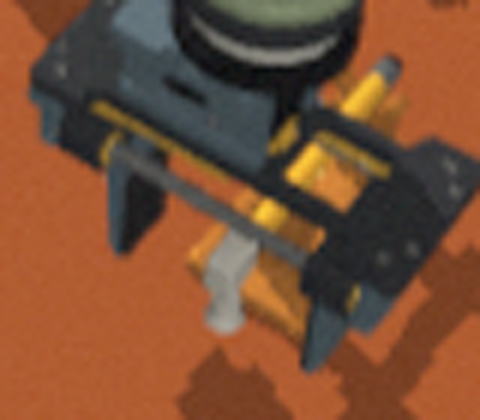

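The head sits between the fingers. Closing.

{"name": "play_rows", "arguments": {"plan": [{"hand": 1,"linear": [0,0,0],"rot": [0,0,0]},{"hand": 1,"linear": [0,0,0],"rot": [0,0,0]},{"hand": 1,"linear": [0,0,0],"rot": [0,0,0]},{"hand": 1,"linear": [0,0,0],"rot": [0,0,0]},{"hand": 1,"linear": [0,0,0],"rot": [0,0,0]},{"hand": 1,"linear": [0,0,0],"rot": [0,0,0]},{"hand": 1,"linear": [0,0,0],"rot": [0,0,0]},{"hand": 1,"linear": [0,0,0],"rot": [0,0,0]},{"hand": 1,"linear": [0,0,0],"rot": [0,0,0]},{"hand": 1,"linear": [0,0,0],"rot": [0,0,0]},{"hand": 1,"linear": [0,0,0],"rot": [0,0,0]},{"hand": 1,"linear": [0,0,0],"rot": [0,0,0]}]}}

```text
clock: 7.32
position: [0.45, -0.3241, 0.0433]
ee_rot: [0.032, 0.707, 0.031, -0.706]
force: [-0.5, 4.4, 0.3]
width: 0.0142
```

```bash
python3 -c "
from h import *
where((.449,-.324,.042),.089)"
```

```text
t 7.3167 pos [ 0.45   -0.3241  0.0433] xaxis [ 0.0022 -0.0016 -1.    ] yaw of -y 0.0886 F [-0.47  4.43  0.29] M [0.721 0.098 0.059] w 0.0142 q [-0.65  0.45  1.84  0.    0.85  0.84]
d mm [-1.   0.1 -1.3]
rot [0.0016 0.0022 0.0004]
```

{"name": "play_rows", "arguments": {"plan": [{"hand": 1,"linear": [0,0.5,5],"rot": [0,0,0]},{"hand": 1,"linear": [0,0,10],"rot": [0,0,0]},{"hand": 1,"linear": [0,0,15],"rot": [0,0,0]},{"hand": 1,"linear": [0,0,20],"rot": [0,0,0]},{"hand": 1,"linear": [0,0,20],"rot": [0,0,0]},{"hand": 1,"linear": [0,0,20],"rot": [0,0,0]},{"hand": 1,"linear": [0,0,20],"rot": [0,0,0]},{"hand": 1,"linear": [0,0,20],"rot": [0,0,0]},{"hand": 1,"linear": [0,0,15],"rot": [0,0,0]},{"hand": 1,"linear": [0,0,0],"rot": [0,0,0]},{"hand": 1,"linear": [0,0,0],"rot": [0,0,0]}]}}

```text
clock: 8.23
position: [0.4467, -0.3223, 0.2001]
ee_rot: [-0.033, -0.706, -0.031, 0.707]
force: [0.4, -0.2, -2.7]
width: 0.0139
```

```bash
python3 -c "
from h import *
where((.601,-.004,.215),.089)"
```

```text
t 8.2333 pos [ 0.4467 -0.3223  0.2001] xaxis [-4.0e-04 -2.9e-03 -1.0e+00] yaw of -y 0.0895 F [ 0.43 -0.23 -2.71] M [-0.071  0.241  0.011] w 0.0139 q [-0.64  0.29  1.64 -0.    1.21  0.84]
d mm [154.3 318.3  14.9]
rot [ 0.0029 -0.0004 -0.0005]
```

{"name": "play_rows", "arguments": {"plan": [{"hand": 1,"linear": [5,10,1],"rot": [0.001,0,0]},{"hand": 1,"linear": [9,19,1],"rot": [0,0,0]},{"hand": 1,"linear": [11,23,1],"rot": [0,0,0]},{"hand": 1,"linear": [11,23,1],"rot": [0,0,0]},{"hand": 1,"linear": [11,23,1],"rot": [0,0,0]},{"hand": 1,"linear": [11,23,1],"rot": [0,0,0]},{"hand": 1,"linear": [11,23,1],"rot": [0,0,0]},{"hand": 1,"linear": [11,23,1],"rot": [0,0,0]},{"hand": 1,"linear": [11,23,1],"rot": [0,0,0]},{"hand": 1,"linear": [11,23,1],"rot": [0,0,0]},{"hand": 1,"linear": [11,23,1],"rot": [0,0,0]},{"hand": 1,"linear": [11,23,1],"rot": [0,0,0]},{"hand": 1,"linear": [9,19,1],"rot": [0,0,0]},{"hand": 1,"linear": [5,10,1],"rot": [0,0,0]},{"hand": 1,"linear": [0,0,0],"rot": [0,0,0]},{"hand": 1,"linear": [0,0,0],"rot": [0,0,0]}]}}

```text
clock: 9.57
position: [0.5786, -0.0066, 0.1943]
ee_rot: [-0.026, -0.693, -0.036, 0.72]
force: [-0.4, 0.4, -2.3]
width: 0.0139
```

```bash
python3 -c "
from h import *
where((.601,-.004,.207),.089)"
```

```text
t 9.5667 pos [ 0.5786 -0.0066  0.1943] xaxis [-0.0392  0.012  -0.9992] yaw of -y 0.0884 F [-0.38  0.43 -2.34] M [-0.067  0.18   0.002] w 0.0139 q [-0.04  0.36  1.56  0.01  1.27  1.44]
d mm [22.4  2.6 12.7]
rot [-0.012  -0.0392  0.0003]
```

{"name": "play_rows", "arguments": {"plan": [{"hand": 1,"linear": [0,0,12],"rot": [-0.006,-0.02,0]},{"hand": 1,"linear": [10,1,1],"rot": [-0.006,-0.019,0]},{"hand": 1,"linear": [9,1,1],"rot": [0,0,0]},{"hand": 1,"linear": [0,0,0],"rot": [0,0,0]},{"hand": 1,"linear": [0,0,0],"rot": [0,0,0]}]}}

```text
clock: 9.98
position: [0.5975, -0.0083, 0.2097]
ee_rot: [0.031, 0.707, 0.029, -0.706]
force: [0.3, 0.1, -1.8]
width: 0.0138
```

Run:
```python
from h import *
np.set_printoptions(precision=4,suppress=True)
s=where((.601,-.004,.205),.089)
T=[]
for n in("side","top"):
    p=arm.read_camera(n)
    for l in("chuck_mouth","chuck_seat","gauge","valve","canister","holder"):
        for d in arm.landmark_of(p,l)[:1]:
            print(n,l,round(d["p"],2),c2w(p,d["point"]))
    c=w2p(p,(.6,-.004,.17)); x,y=int(c[0])-30,int(c[1])-30; print(n,"origin",x,y, "pred mouth",w2p(p,s["position"]+[0,0,-.0233]))
    T.append(cv2.resize(p["color"][y:y+60,x:x+60],(400,400),interpolation=2))
cv2.imwrite("pics/c4.png",np.hstack(T))
```

```text
t 9.9833 pos [ 0.5975 -0.0083  0.2097] xaxis [ 0.0023 -0.0028 -1.    ] yaw of -y 0.0842 F [ 0.26  0.11 -1.75] M [-0.047  0.195 -0.023] w 0.0138 q [-0.03  0.36  1.52 -0.    1.26  1.46]
d mm [ 3.5  4.3 -4.7]
rot [0.0028 0.0023 0.0048]
side chuck_mouth 0.58 [ 0.5986 -0.009   0.1841]
side chuck_seat 0.63 [0.4493 0.0339 0.0096]
side gauge 0.78 [0.4329 0.0113 0.0094]
side valve 0.63 [0.603  0.0006 0.1585]
side canister 0.7 [ 0.6016 -0.0022  0.0239]
side holder 0.58 [ 0.6011 -0.0055  0.0228]
side origin 231 142 pred mouth [262.307 169.687]
top chuck_mouth 0.85 [ 0.5562 -0.421   0.011 ]
top chuck_seat 0.58 [ 0.5613 -0.4319  0.0087]
top gauge 0.53 [ 0.5793 -0.4545  0.0094]
top valve 0.59 [ 0.6014 -0.0006  0.1608]
top canister 0.63 [ 0.6009 -0.007   0.0247]
top holder 0.85 [ 0.6004 -0.0038  0.0214]
top origin 213 145 pred mouth [245.3234 175.5032]
```

View pics/c4.png

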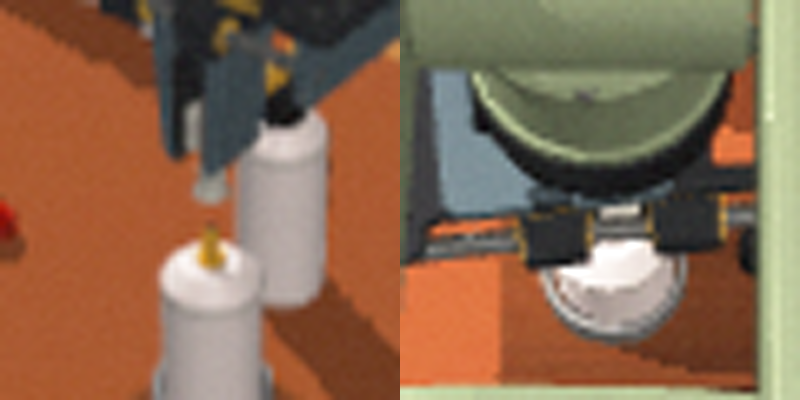

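{"name": "play_rows", "arguments": {"plan": [{"hand": 1,"linear": [4,4.5,-10],"rot": [0.003,0.002,0.005]},{"hand": 1,"linear": [0,0,-6],"rot": [0,0,0]},{"hand": 1,"linear": [0,0,0],"rot": [0,0,0]},{"hand": 1,"linear": [0,0,0],"rot": [0,0,0]}]}}

```text
clock: 11.02
position: [0.6016, -0.0024, 0.1913]
ee_rot: [-0.032, -0.706, -0.032, 0.707]
force: [0.5, 0.3, -0.6]
width: 0.0138
```

Run:
```python
from h import *
np.set_printoptions(precision=4,suppress=True)
s=where((.6015,-.0035,.187),.089)
p=arm.read_camera("side")
print(tri(p,(262.4,176.1),arm.read_camera("top"),(243.8,176.6)))
c=w2p(p,(.6,-.004,.15)); x,y=int(c[0])-20,int(c[1])-20; print("origin",x,y, "pred mouth, tip at .1565",w2p(p,s["position"]+[0,0,-.0233]),w2p(p,(.6015,-.0035,.1565)))
cv2.imwrite("pics/c5.png",cv2.resize(p["color"][y:y+40,x:x+40],(480,480),interpolation=2))
```

```text
t 11.0167 pos [ 0.6016 -0.0024  0.1913] xaxis [-0.0009  0.0009 -1.    ] yaw of -y 0.0909 F [ 0.53  0.34 -0.63] M [-0.035  0.197  0.026] w 0.0138 q [-0.02  0.38  1.54  0.    1.23  1.46]
d mm [-0.1 -1.1 -4.3]
rot [-0.0009 -0.0009 -0.0019]
[ 0.6014 -0.0041  0.1562]
origin 241 157 pred mouth, tip at .1565 [261.8583 172.9592] [262.1324 175.9537]
```

View pics/c5.png

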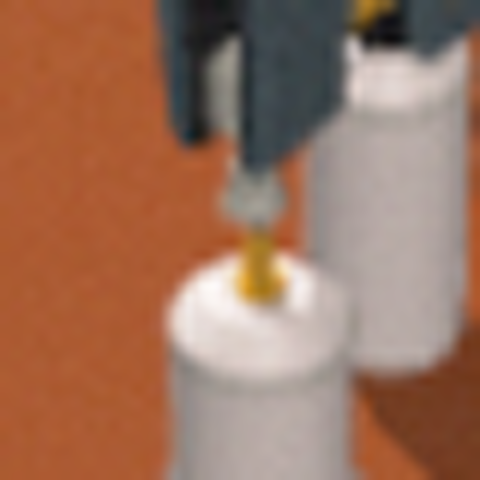

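The bell is centred near column 252 and the stem near 261, so the chuck needs about 2 mm toward image right (+x, -y).

{"name": "play_rows", "arguments": {"plan": [{"hand": 1,"linear": [1.3,-1.6,-2],"rot": [-0.001,-0.001,-0.002]},{"hand": 1,"linear": [0,0,-3],"rot": [0,0,0]},{"hand": 1,"linear": [0,0,-3],"rot": [0,0,0]},{"hand": 1,"linear": [0,0,0],"rot": [0,0,0]},{"hand": 1,"linear": [0,0,0],"rot": [0,0,0]}]}}

```text
clock: 11.53
position: [0.6033, -0.0045, 0.1833]
ee_rot: [0.031, 0.707, 0.031, -0.706]
force: [1.0, 0.4, -0.8]
width: 0.0139
```

```bash
python3 -c "
from h import *
where((.603,-.004,.169),.089)"
```

```text
t 11.5333 pos [ 0.6033 -0.0045  0.1833] xaxis [ 1.7e-03 -4.0e-04 -1.0e+00] yaw of -y 0.0884 F [ 1.01  0.41 -0.78] M [-0.08   0.215  0.004] w 0.0139 q [-0.03  0.38  1.55 -0.    1.21  1.46]
d mm [ -0.3   0.5 -14.3]
rot [0.0004 0.0017 0.0006]
```

{"name": "play_rows", "arguments": {"plan": [{"hand": 1,"linear": [0,0,-2],"rot": [0,0.001,0]},{"hand": 1,"linear": [0,0,-2],"rot": [0,0,0]},{"hand": 1,"linear": [0,0,-2],"rot": [0,0,0]},{"hand": 1,"linear": [0,0,0],"rot": [0,0,0]}]}}

```text
clock: 11.87
position: [0.6033, -0.0045, 0.1769]
ee_rot: [0.031, 0.707, 0.031, -0.706]
force: [-1.0, 0.2, -1.5]
width: 0.0135
```

```bash
python3 -c "
from h import *
where((.603,-.004,.169),.089)"
```

```text
t 11.8667 pos [ 0.6033 -0.0045  0.1769] xaxis [ 1.e-03 -4.e-04 -1.e+00] yaw of -y 0.0883 F [-1.01  0.23 -1.48] M [-0.049  0.279  0.019] w 0.0135 q [-0.03  0.39  1.56 -0.    1.2   1.46]
d mm [-0.3  0.5 -7.9]
rot [0.0004 0.001  0.0007]
```

{"name": "play_rows", "arguments": {"plan": [{"hand": 1,"linear": [0,0,-1.5],"rot": [0,0.001,0]},{"hand": 1,"linear": [0,0,-1.5],"rot": [0,0,0]},{"hand": 1,"linear": [0,0,0],"rot": [0,0,0]}]}}

```text
clock: 12.12
position: [0.6034, -0.0043, 0.1737]
ee_rot: [0.031, 0.706, 0.031, -0.706]
force: [-0.6, 0.4, -1.9]
width: 0.014
```

```bash
python3 -c "
from h import *
where((.603,-.004,.169),.089)"
```

```text
t 12.1167 pos [ 0.6034 -0.0043  0.1737] xaxis [ 1.e-04  1.e-04 -1.e+00] yaw of -y 0.0882 F [-0.55  0.41 -1.9 ] M [0.06  0.253 0.015] w 0.014 q [-0.03  0.39  1.56  0.    1.19  1.46]
d mm [-0.4  0.3 -4.7]
rot [-0.0001  0.0001  0.0008]
```

{"name": "play_rows", "arguments": {"plan": [{"hand": 1,"linear": [0,0,-1.5],"rot": [0,0,0]},{"hand": 1,"linear": [0,0,-1.5],"rot": [0,0,0]},{"hand": 1,"linear": [0,0,0],"rot": [0,0,0]}]}}

```text
clock: 12.37
position: [0.6037, -0.0039, 0.1708]
ee_rot: [0.031, 0.707, 0.031, -0.706]
force: [-0.0, 1.0, -1.4]
width: 0.0139
```

```bash
python3 -c "
from h import *
where((.603,-.004,.169),.089)"
```

```text
t 12.3667 pos [ 0.6037 -0.0039  0.1708] xaxis [ 1.1e-03  8.0e-04 -1.0e+00] yaw of -y 0.0881 F [-0.02  0.96 -1.37] M [-0.006  0.232 -0.019] w 0.0139 q [-0.03  0.39  1.56  0.    1.18  1.46]
d mm [-0.7 -0.1 -1.8]
rot [-0.0008  0.0011  0.0009]
```

{"name": "play_rows", "arguments": {"plan": [{"hand": 1,"linear": [0,0,-1],"rot": [0,0.001,0]},{"hand": 1,"linear": [0,0,-1],"rot": [0,0,0]},{"hand": 1,"linear": [0,0,0],"rot": [0,0,0]}]}}

```text
clock: 12.62
position: [0.6041, -0.0036, 0.1695]
ee_rot: [0.031, 0.707, 0.032, -0.706]
force: [-0.0, 0.1, 0.4]
width: 0.0141
```

```bash
python3 -c "
from h import *
where((.603,-.004,.169),.089)"
```

```text
t 12.6167 pos [ 0.6041 -0.0036  0.1695] xaxis [ 0.0014  0.0012 -1.    ] yaw of -y 0.0882 F [-0.04  0.14  0.37] M [0.006 0.295 0.012] w 0.0141 q [-0.03  0.39  1.57  0.    1.18  1.46]
d mm [-1.1 -0.4 -0.5]
rot [-0.0012  0.0014  0.0009]
```

{"name": "play_rows", "arguments": {"plan": [{"hand": 1,"linear": [-0.3,-0.2,-1],"rot": [-0.001,0.001,0]},{"hand": 1,"linear": [0,0,-1],"rot": [0,0,0]},{"hand": 1,"linear": [0,0,0],"rot": [0,0,0]}]}}

```text
clock: 12.87
position: [0.6043, -0.0036, 0.1687]
ee_rot: [0.031, 0.707, 0.031, -0.706]
force: [-1.0, 0.5, 1.5]
width: 0.0137
```

```bash
python3 -c "
from h import *
where((.603,-.004,.169),.089)"
```

```text
t 12.8667 pos [ 0.6043 -0.0036  0.1687] xaxis [ 2.3e-03  5.0e-04 -1.0e+00] yaw of -y 0.088 F [-0.96  0.53  1.45] M [0.073 0.269 0.008] w 0.0137 q [-0.03  0.39  1.57  0.    1.18  1.46]
d mm [-1.3 -0.4  0.3]
rot [-0.0005  0.0023  0.001 ]
```

{"name": "play_rows", "arguments": {"plan": [{"hand": 1,"linear": [-0.3,-0.2,-1.5],"rot": [0,0.002,0]},{"hand": 1,"linear": [0,0,-1.5],"rot": [0,0,0]},{"hand": 1,"linear": [0,0,-1.5],"rot": [0,0,0]}]}}

```text
clock: 13.12
position: [0.6052, -0.0036, 0.1678]
ee_rot: [0.031, 0.708, 0.031, -0.705]
force: [-1.4, -0.5, 9.2]
width: 0.0137
```

```bash
python3 -c "
from h import *
s=where((.603,-.004,.169),.089)
p=arm.read_camera('side')
print(arm.landmark_of(p,'bar_tip')[:2] and [(d['p'],c2w(p,d['point'])) for d in arm.landmark_of(p,'bar_tip')[:3]])
c=w2p(p,(.64,-.004,.17)); x,y=int(c[0])-35,int(c[1])-30; print('origin',x,y,'gauge origin+147',w2p(p,s['position']+[.147,.013,.0167]),w2p(p,s['position']+[.187,.0166,.0167]))
cv2.imwrite('pics/c6.png',cv2.resize(p['color'][y:y+55,x:x+90],(720,440),interpolation=2))"
```

```text
t 13.1167 pos [ 0.6052 -0.0036  0.1678] xaxis [ 5.3e-03  9.0e-04 -1.0e+00] yaw of -y 0.088 F [-1.4  -0.46  9.21] M [ 0.138  0.665 -0.018] w 0.0137 q [-0.03  0.4   1.57  0.    1.17  1.46]
d mm [-2.2 -0.4  1.2]
rot [-0.0009  0.0053  0.001 ]
[(0.53, array([ 0.44718997, -0.32174418,  0.05603557]))]
origin 235 137 gauge origin+147 [289.8528531  147.11763878] [296.54650212 141.80536603]
```

View pics/c6.png

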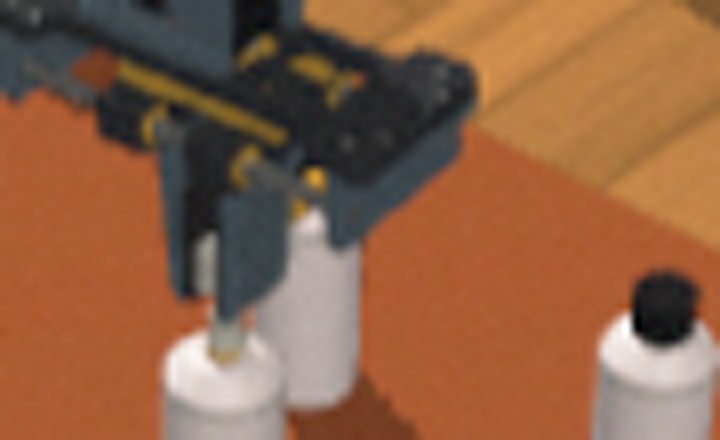

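{"name": "play_rows", "arguments": {"plan": [{"hand": 1,"linear": [-0.5,0,-1.5],"rot": [-0.001,0.003,0]},{"hand": 1,"linear": [-0.3,0,-1.5],"rot": [0,0.001,0]}]}}

```text
clock: 13.43
position: [0.6052, -0.0037, 0.1678]
ee_rot: [0.031, 0.708, 0.031, -0.705]
force: [-0.8, 1.3, 9.4]
width: 0.0139
```

```bash
python3 -c "
from h import *
s=where((.603,-.004,.169),.089)"
```

```text
t 13.4333 pos [ 0.6052 -0.0037  0.1678] xaxis [ 5.2e-03 -4.0e-04 -1.0e+00] yaw of -y 0.088 F [-0.81  1.26  9.4 ] M [0.2   0.646 0.036] w 0.0139 q [-0.03  0.4   1.57 -0.    1.17  1.46]
d mm [-2.2 -0.3  1.2]
rot [0.0004 0.0052 0.001 ]
```

{"name": "play_rows", "arguments": {"plan": [{"hand": 1,"linear": [-0.3,0,-1.8],"rot": [0,0.001,0]},{"hand": 1,"linear": [-0.3,0,-1.8],"rot": [0,0.001,0]},{"hand": 1,"linear": [-0.3,0,-1.8],"rot": [0,0.001,0]}]}}

```text
clock: 13.68
position: [0.6059, -0.0039, 0.1678]
ee_rot: [0.031, 0.71, 0.031, -0.703]
force: [-1.9, 1.7, 10.0]
width: 0.0139
```

```bash
python3 -c "
from h import *
s=where((.603,-.004,.169),.089)"
```

```text
t 13.6833 pos [ 0.6059 -0.0039  0.1678] xaxis [ 9.4e-03 -7.0e-04 -1.0e+00] yaw of -y 0.088 F [-1.9   1.69  9.96] M [ 0.148  0.709 -0.019] w 0.0139 q [-0.03  0.39  1.57 -0.    1.17  1.46]
d mm [-2.9 -0.1  1.2]
rot [0.0007 0.0094 0.001 ]
```

{"name": "play_rows", "arguments": {"plan": [{"hand": 1,"linear": [-1,0,-1.9],"rot": [0,0.006,0]},{"hand": 1,"linear": [-1,0,-1.9],"rot": [0,0.006,0]},{"hand": 1,"linear": [-0.8,0,-1.9],"rot": [0,0.005,0]}]}}

```text
clock: 13.93
position: [0.6048, -0.0038, 0.1677]
ee_rot: [0.031, 0.706, 0.031, -0.706]
force: [-1.8, 0.7, 9.5]
width: 0.0141
```

```bash
python3 -c "
from h import *
s=where((.603,-.004,.169),.089)"
```

```text
t 13.9333 pos [ 0.6048 -0.0038  0.1677] xaxis [ 0.e+00 -5.e-04 -1.e+00] yaw of -y 0.0879 F [-1.82  0.7   9.45] M [0.162 0.566 0.013] w 0.0141 q [-0.03  0.4   1.57 -0.    1.18  1.46]
d mm [-1.8 -0.2  1.3]
rot [0.0005 0.     0.0011]
```

{"name": "play_rows", "arguments": {"plan": [{"hand": 1,"linear": [-0.5,0,-2.3],"rot": [0,0.003,0]},{"hand": 1,"linear": [-0.5,0,-2.3],"rot": [0,0.003,0]},{"hand": 1,"linear": [-0.5,0,-2.3],"rot": [0,0.003,0]},{"hand": 1,"linear": [-0.5,0,-2.3],"rot": [0,0.003,0]}]}}

```text
clock: 14.27
position: [0.6058, -0.0037, 0.1675]
ee_rot: [0.031, 0.707, 0.031, -0.706]
force: [-2.7, 1.7, 11.8]
width: 0.0138
```

```bash
python3 -c "
from h import *
s=where((.603,-.004,.169),.089)"
```

```text
t 14.2667 pos [ 0.6058 -0.0037  0.1675] xaxis [ 3.e-04 -5.e-04 -1.e+00] yaw of -y 0.0878 F [-2.71  1.66 11.82] M [0.157 0.766 0.017] w 0.0138 q [-0.02  0.4   1.56 -0.    1.18  1.46]
d mm [-2.8 -0.3  1.5]
rot [0.0005 0.0003 0.0012]
```

{"name": "play_rows", "arguments": {"plan": [{"hand": 1,"linear": [-0.9,0,-2.3],"rot": [0,0.003,0]},{"hand": 1,"linear": [-0.9,0,-2.3],"rot": [0,0.003,0]},{"hand": 1,"linear": [-0.8,0,-2.3],"rot": [0,0.003,0]},{"hand": 1,"linear": [-0.8,0,-2.3],"rot": [0,0.003,0]},{"hand": 1,"linear": [-0.8,0,-2.3],"rot": [0,0.003,0]},{"hand": 1,"linear": [-0.8,0,-2.3],"rot": [0,0.003,0]},{"hand": 1,"linear": [-0.8,0,-2.3],"rot": [0,0.003,0]}]}}

```text
clock: 14.85
position: [0.6053, -0.0037, 0.1674]
ee_rot: [0.031, 0.707, 0.031, -0.706]
force: [-1.5, 0.6, 11.5]
width: 0.0139
```

```bash
python3 -c "
from h import *
s=where((.603,-.004,.169),.089)"
```

```text
t 14.85 pos [ 0.6053 -0.0037  0.1674] xaxis [ 1.7e-03 -6.0e-04 -1.0e+00] yaw of -y 0.0877 F [-1.54  0.63 11.46] M [0.067 0.671 0.019] w 0.0139 q [-0.02  0.4   1.57 -0.    1.18  1.46]
d mm [-2.3 -0.3  1.6]
rot [0.0006 0.0017 0.0013]
```

{"name": "play_rows", "arguments": {"plan": [{"hand": 1,"linear": [-0.8,0,-2.5],"rot": [0,0.004,0]},{"hand": 1,"linear": [-0.8,0,-2.5],"rot": [0,0.004,0]},{"hand": 1,"linear": [-0.8,0,-2.5],"rot": [0,0.004,0]},{"hand": 1,"linear": [-0.8,0,-2.5],"rot": [0,0.003,0]},{"hand": 1,"linear": [-0.8,0,-2.5],"rot": [0,0.003,0]},{"hand": 1,"linear": [-0.8,0,-2.5],"rot": [0,0.003,0]},{"hand": 1,"linear": [-0.8,0,-2.5],"rot": [0,0.003,0]},{"hand": 1,"linear": [-0.8,0,-2.5],"rot": [0,0.003,0]},{"hand": 1,"linear": [-0.8,0,-2.5],"rot": [0,0.003,0]},{"hand": 1,"linear": [-0.8,0,-2.5],"rot": [0,0.003,0]}]}}

```text
clock: 15.68
position: [0.6055, -0.0037, 0.1674]
ee_rot: [0.031, 0.708, 0.031, -0.705]
force: [-2.9, 0.5, 11.6]
width: 0.0141
```

```bash
python3 -c "
from h import *
s=where((.603,-.004,.169),.089)"
```

```text
t 15.6833 pos [ 0.6055 -0.0037  0.1674] xaxis [ 3.7e-03 -9.0e-04 -1.0e+00] yaw of -y 0.0875 F [-2.92  0.5  11.57] M [ 0.169  0.748 -0.031] w 0.0141 q [-0.02  0.4   1.57 -0.    1.17  1.46]
d mm [-2.5 -0.3  1.6]
rot [0.0009 0.0037 0.0015]
```

Held at about 13 N for about 1.5 s. Lifting off straight.

{"name": "play_rows", "arguments": {"plan": [{"hand": 1,"linear": [-0.5,0,0],"rot": [0,0.003,0]},{"hand": 1,"linear": [-0.5,0,2],"rot": [0,0.001,0]},{"hand": 1,"linear": [0,0,3],"rot": [0,0,0]},{"hand": 1,"linear": [0,0,4],"rot": [0,0,0]},{"hand": 1,"linear": [0,0,4],"rot": [0,0,0]},{"hand": 1,"linear": [0,0,6],"rot": [0,0,0]},{"hand": 1,"linear": [0,0,8],"rot": [0,0,0]},{"hand": 1,"linear": [0,0,8],"rot": [0,0,0]},{"hand": 1,"linear": [0,0,0],"rot": [0,0,0]}]}}

```text
clock: 16.43
position: [0.6036, -0.0049, 0.2041]
ee_rot: [-0.032, -0.705, -0.03, 0.708]
force: [1.1, 1.2, -0.8]
width: 0.0138
```

```bash
python3 -c "
from h import *
s=where((.45,-.3235,.2),.089)"
```

```text
t 16.4333 pos [ 0.6036 -0.0049  0.2041] xaxis [-0.0035 -0.0028 -1.    ] yaw of -y 0.0876 F [ 1.12  1.24 -0.79] M [-0.043  0.23   0.046] w 0.0138 q [-0.03  0.37  1.51 -0.    1.26  1.46]
d mm [-153.6 -318.6   -4.1]
rot [ 0.0028 -0.0035  0.0014]
```

{"name": "play_rows", "arguments": {"plan": [{"hand": 1,"linear": [-5,-10,2],"rot": [0.003,-0.003,0]},{"hand": 1,"linear": [-9,-19,0],"rot": [0,0,0]},{"hand": 1,"linear": [-11,-23,0],"rot": [0,0,0]},{"hand": 1,"linear": [-11,-23,0],"rot": [0,0,0]},{"hand": 1,"linear": [-11,-23,0],"rot": [0,0,0]},{"hand": 1,"linear": [-11,-23,0],"rot": [0,0,0]},{"hand": 1,"linear": [-11,-23,0],"rot": [0,0,0]},{"hand": 1,"linear": [-11,-23,0],"rot": [0,0,0]},{"hand": 1,"linear": [-11,-23,0],"rot": [0,0,0]},{"hand": 1,"linear": [-11,-23,0],"rot": [0,0,0]},{"hand": 1,"linear": [-11,-23,0],"rot": [0,0,0]},{"hand": 1,"linear": [-11,-23,0],"rot": [0,0,0]},{"hand": 1,"linear": [-9,-19,0],"rot": [0,0,0]},{"hand": 1,"linear": [-5,-10,0],"rot": [0,0,0]},{"hand": 1,"linear": [0,0,0],"rot": [0,0,0]},{"hand": 1,"linear": [0,0,0],"rot": [0,0,0]}]}}

```text
clock: 17.77
position: [0.4486, -0.3117, 0.2084]
ee_rot: [-0.033, -0.706, -0.03, 0.706]
force: [0.8, -0.1, -0.9]
width: 0.0138
```

Run:
```python
from h import *
s=where((.45,-.3235,.13),.089)
T=[]
for n in("top","side"):
    p=arm.read_camera(n); c=w2p(p,s["position"]+[.13,.01,.017]); x,y=int(c[0])-30,int(c[1])-30; print(n,x,y,w2p(p,s["position"]+[.147,.013,.0167]))
    T.append(cv2.resize(p["color"][y:y+60,x:x+60],(400,400),interpolation=2))
cv2.imwrite("pics/c7.png",np.hstack(T))
```

```text
t 17.7667 pos [ 0.4486 -0.3117  0.2084] xaxis [ 1.0e-04 -3.8e-03 -1.0e+00] yaw of -y 0.0881 F [ 0.81 -0.1  -0.87] M [-0.059  0.219 -0.026] w 0.0138 q [-0.63  0.28  1.64 -0.    1.22  0.86]
d mm [  1.4 -11.8 -78.4]
rot [0.0038 0.0001 0.0009]
top 340 147 [369.06775977 170.25041871]
side 309 177 [342.59922085 203.99308819]
```

View pics/c7.png

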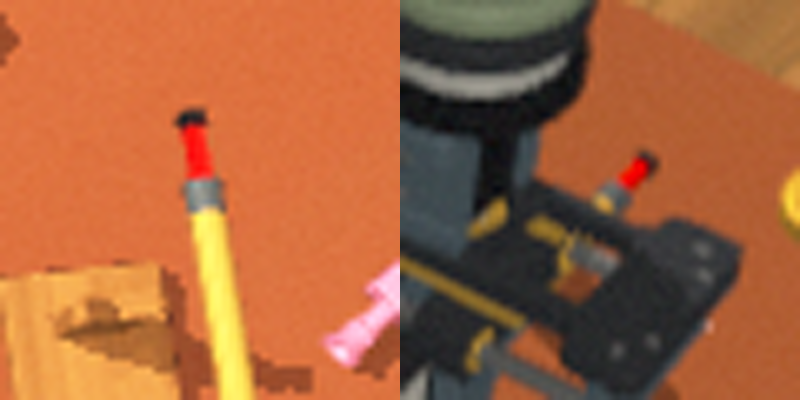

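Only red shows: about 19 mm of red between the black tip and the tail collar, well below 32. So it goes in the red tray. Returning the gauge first.

{"name": "play_rows", "arguments": {"plan": [{"hand": 1,"linear": [1,-11,-5],"rot": [0.003,0,0]},{"hand": 1,"linear": [0,0,-15],"rot": [0,0,0]},{"hand": 1,"linear": [0,0,-20],"rot": [0,0,0]},{"hand": 1,"linear": [0,0,-20],"rot": [0,0,0]},{"hand": 1,"linear": [0,0,-15],"rot": [0,0,0]},{"hand": 1,"linear": [0,0,-8],"rot": [0,0,0]},{"hand": 1,"linear": [0,0,0],"rot": [0,0,0]},{"hand": 1,"linear": [0,0,0],"rot": [0,0,0]}]}}

```text
clock: 18.53
position: [0.456, -0.3201, 0.1217]
ee_rot: [0.037, 0.708, 0.035, -0.705]
force: [0.9, 0.1, -1.6]
width: 0.0139
```

```bash
python3 -c "
from h import *
s=where((.45,-.3237,.0433),.089)"
```

```text
t 18.5333 pos [ 0.456  -0.3201  0.1217] xaxis [ 0.0047 -0.0025 -1.    ] yaw of -y 0.1018 F [ 0.9   0.08 -1.56] M [-0.058  0.259  0.037] w 0.0139 q [-0.63  0.36  1.75  0.    1.03  0.84]
d mm [ -6.   -3.6 -78.4]
rot [ 0.0026  0.0047 -0.0128]
```

{"name": "play_rows", "arguments": {"plan": [{"hand": 1,"linear": [-5.5,-3.5,0],"rot": [0.003,0.005,-0.013]},{"hand": 1,"linear": [0,0,-10],"rot": [0,0,0]},{"hand": 1,"linear": [-0.5,-0.2,-14],"rot": [0.001,0.001,0]},{"hand": 1,"linear": [-0.5,-0.2,-14],"rot": [0.001,0.001,0]},{"hand": 1,"linear": [-0.5,-0.2,-8],"rot": [0,0,0]},{"hand": 1,"linear": [0,0,0],"rot": [0,0,0]},{"hand": 1,"linear": [0,0,0],"rot": [0,0,0]}]}}

```text
clock: 19.12
position: [0.4516, -0.3273, 0.0774]
ee_rot: [0.032, 0.709, 0.029, -0.704]
force: [0.3, -0.1, -0.6]
width: 0.014
```

```bash
python3 -c "
from h import *
s=where((.45,-.3237,.0433),.089)"
```

```text
t 19.1167 pos [ 0.4516 -0.3273  0.0774] xaxis [ 0.0061 -0.004  -1.    ] yaw of -y 0.0876 F [ 0.32 -0.12 -0.56] M [-0.066  0.248  0.028] w 0.014 q [-0.65  0.41  1.8   0.    0.92  0.83]
d mm [ -1.6   3.6 -34.1]
rot [0.004  0.0061 0.0014]
```

{"name": "play_rows", "arguments": {"plan": [{"hand": 1,"linear": [-1.5,3.2,0],"rot": [0.004,0.006,0.001]},{"hand": 1,"linear": [0,0,0],"rot": [0,0,0]},{"hand": 1,"linear": [0,0,-6],"rot": [0,0.001,0]},{"hand": 1,"linear": [0,0,-6],"rot": [0,0.001,0]},{"hand": 1,"linear": [0,0,-6],"rot": [0,0.001,0]},{"hand": 1,"linear": [0,0,0],"rot": [0,0,0]},{"hand": 1,"linear": [0,0,0],"rot": [0,0,0]}]}}

```text
clock: 19.7
position: [0.4516, -0.3248, 0.0603]
ee_rot: [0.032, 0.707, 0.03, -0.706]
force: [0.9, 0.4, -1.5]
width: 0.0139
```

```bash
python3 -c "
from h import *
s=where((.45,-.3237,.0433),.089)"
```

```text
t 19.7 pos [ 0.4516 -0.3248  0.0603] xaxis [ 7.0e-04 -2.9e-03 -1.0e+00] yaw of -y 0.0887 F [ 0.85  0.44 -1.49] M [-0.051  0.252  0.005] w 0.0139 q [-0.64  0.43  1.82 -0.    0.89  0.84]
d mm [ -1.6   1.1 -17. ]
rot [0.0029 0.0007 0.0003]
```

{"name": "play_rows", "arguments": {"plan": [{"hand": 1,"linear": [-1.5,1.1,-3],"rot": [0.003,0.001,0]},{"hand": 1,"linear": [0,0,-4],"rot": [0,0,0]},{"hand": 1,"linear": [0,0,-4],"rot": [0,0,0]},{"hand": 1,"linear": [0,0,-2],"rot": [0,0,0]},{"hand": 1,"linear": [0,0,0],"rot": [0,0,0]},{"hand": 1,"linear": [0,0,0],"rot": [0,0,0]}]}}

```text
clock: 20.2
position: [0.4497, -0.3235, 0.0455]
ee_rot: [-0.031, -0.706, -0.032, 0.707]
force: [0.2, -0.1, -1.4]
width: 0.0135
```

```bash
python3 -c "
from h import *
s=where((.45,-.3237,.0433),.089)"
```

```text
t 20.2 pos [ 0.4497 -0.3235  0.0455] xaxis [-9.e-04  9.e-04 -1.e+00] yaw of -y 0.0886 F [ 0.17 -0.1  -1.39] M [-0.09   0.225  0.044] w 0.0135 q [-0.64  0.45  1.84  0.    0.86  0.84]
d mm [ 0.3 -0.2 -2.2]
rot [-0.0009 -0.0009  0.0004]
```

{"name": "play_rows", "arguments": {"plan": [{"hand": 1,"linear": [0.3,-0.2,-1.2],"rot": [-0.001,-0.001,0]},{"hand": 1,"linear": [0,0,-1],"rot": [0,0,0]},{"hand": 1,"linear": [0,0,-0.5],"rot": [0,0,0]},{"hand": 1,"linear": [0,0,0],"rot": [0,0,0]}]}}

```text
clock: 20.53
position: [0.4503, -0.3238, 0.0439]
ee_rot: [0.032, 0.707, 0.031, -0.706]
force: [-0.2, 1.3, -1.3]
width: 0.0137
```

```bash
python3 -c "
from h import *
s=where((.45,-.3237,.0433),.089)"
```

```text
t 20.5333 pos [ 0.4503 -0.3238  0.0439] xaxis [ 1.e-03 -6.e-04 -1.e+00] yaw of -y 0.0887 F [-0.2   1.31 -1.25] M [-0.005  0.302 -0.003] w 0.0137 q [-0.64  0.45  1.84  0.    0.85  0.84]
d mm [-0.3  0.1 -0.6]
rot [0.0006 0.001  0.0003]
```

{"name": "play_rows", "arguments": {"plan": [{"hand": 1,"linear": [-0.2,0.4,-0.8],"rot": [0,0.001,0]},{"hand": 1,"linear": [0,0,-0.6],"rot": [0,0,0]},{"hand": 1,"linear": [0,0,0],"rot": [0,0,0]}]}}

```text
clock: 20.78
position: [0.4504, -0.3235, 0.0434]
ee_rot: [0.032, 0.707, 0.031, -0.706]
force: [-0.1, 1.5, 0.9]
width: 0.0139
```

```bash
python3 -c "
from h import *
s=where((.45,-.3237,.0433),.089)"
```

```text
t 20.7833 pos [ 0.4504 -0.3235  0.0434] xaxis [ 0.0012 -0.0014 -1.    ] yaw of -y 0.0887 F [-0.12  1.52  0.95] M [0.061 0.292 0.051] w 0.0139 q [-0.64  0.45  1.84 -0.    0.85  0.84]
d mm [-0.4 -0.2 -0.1]
rot [0.0014 0.0012 0.0003]
```

Resting. Releasing.

{"name": "play_rows", "arguments": {"plan": [{"hand": 0.6,"linear": [0,0.2,0],"rot": [0,0,0]},{"hand": 0.4,"linear": [0,0,0],"rot": [0,0,0]},{"hand": 0,"linear": [0,0,0],"rot": [0,0,0]},{"hand": -1,"linear": [0,0,0],"rot": [0,0,0]},{"hand": -1,"linear": [0,0,0],"rot": [0,0,0]},{"hand": -1,"linear": [0,0,0],"rot": [0,0,0]},{"hand": -1,"linear": [0,0,0],"rot": [0,0,0]},{"hand": -1,"linear": [0,0,8],"rot": [0,0,0]},{"hand": -1,"linear": [0,0,15],"rot": [0,0,0]},{"hand": -1,"linear": [0,0,25],"rot": [0,0,0]},{"hand": -1,"linear": [0,0,30],"rot": [0,0,0]},{"hand": -1,"linear": [0,0,30],"rot": [0,0,0]},{"hand": -1,"linear": [0,0,30],"rot": [0,0,0]},{"hand": -1,"linear": [0,0,30],"rot": [0,0,0]},{"hand": -1,"linear": [0,0,0],"rot": [0,0,0]}]}}

```text
clock: 22.03
position: [0.4486, -0.322, 0.22]
ee_rot: [-0.031, -0.706, -0.031, 0.707]
force: [1.0, 0.1, 0.3]
width: 0.0916
```

```bash
python3 -c "
from h import *
s=where((.601,-.004,.23),.089)"
```

```text
t 22.0333 pos [ 0.4486 -0.322   0.22  ] xaxis [-6.e-04 -1.e-04 -1.e+00] yaw of -y 0.0883 F [1.05 0.14 0.28] M [-0.035  0.105 -0.025] w 0.0916 q [-0.64  0.28  1.61 -0.    1.26  0.84]
d mm [152.4 318.   10. ]
rot [ 0.0001 -0.0006  0.0007]
```

{"name": "play_rows", "arguments": {"plan": [{"hand": -1,"linear": [6,10,2],"rot": [0,0,0]},{"hand": -1,"linear": [11,19,2],"rot": [0,0,0]},{"hand": -1,"linear": [13,26,2],"rot": [0,0.002,0]},{"hand": -1,"linear": [14,28,2],"rot": [0,-0.002,0]},{"hand": -1,"linear": [14,28,2],"rot": [0,-0.003,0]},{"hand": -1,"linear": [14,28,2],"rot": [0,-0.003,0]},{"hand": -1,"linear": [14,28,2],"rot": [0,-0.003,0]},{"hand": -1,"linear": [14,28,2],"rot": [0,-0.003,0]},{"hand": -1,"linear": [14,28,2],"rot": [0,-0.003,0]},{"hand": -1,"linear": [14,28,2],"rot": [0,-0.003,0]},{"hand": -1,"linear": [13,25,2],"rot": [0,-0.003,0]},{"hand": -1,"linear": [10,18,2],"rot": [0,-0.003,0]},{"hand": -1,"linear": [7,10,2],"rot": [0,-0.003,0]},{"hand": -1,"linear": [0,0,0],"rot": [0,0,0]},{"hand": -1,"linear": [0,0,0],"rot": [0,0,0]}]}}

```text
clock: 23.28
position: [0.6077, 0.0087, 0.2419]
ee_rot: [0.029, 0.712, 0.032, -0.701]
force: [1.0, -0.5, -0.1]
width: 0.0913
```

Run:
```python
from h import *
s=where((.601,-.004,.093),.089)
T=[]
for n,w in(("top",(.52,-.32,.06)),("side",(.52,-.32,.06))):
    p=arm.read_camera(n); c=w2p(p,w); x,y=int(c[0])-30,int(c[1])-30
    T.append(cv2.resize(p["color"][y:y+60,x:x+60],(400,400),interpolation=2))
    for l in("valve","canister"):
        for d in arm.landmark_of(p,l)[:1]: print(n,l,d["p"],c2w(p,d["point"]).round(4))
cv2.imwrite("pics/c8.png",np.hstack(T))
```

```text
t 23.2833 pos [0.6077 0.0087 0.2419] xaxis [ 0.0157  0.0047 -0.9999] yaw of -y 0.0875 F [ 1.02 -0.5  -0.07] M [-0.072  0.148 -0.048] w 0.0913 q [-0.01  0.35  1.45  0.    1.33  1.47]
d mm [  -6.7  -12.7 -148.9]
rot [-0.0047  0.0157  0.0015]
top valve 0.54 [ 0.6018 -0.002   0.1611]
top canister 0.56 [ 0.5986 -0.0064  0.02  ]
side valve 0.75 [ 0.6004 -0.0019  0.1553]
side canister 0.86 [ 0.5999 -0.0021  0.0232]
```

View pics/c8.png

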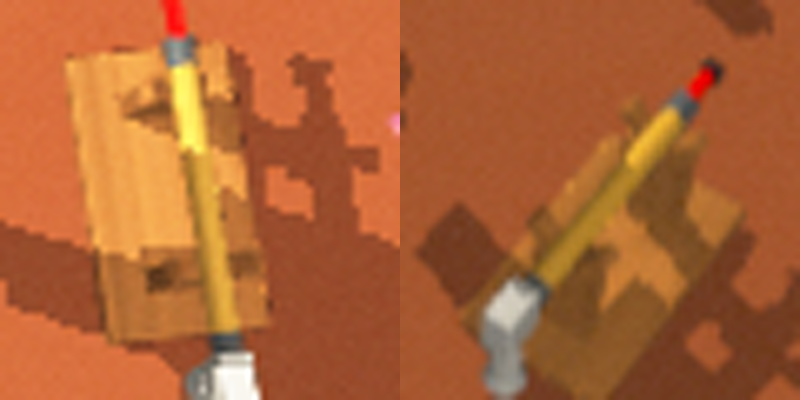

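The gauge lies in its cradle with black tip and red showing. Now the canister.

{"name": "play_rows", "arguments": {"plan": [{"hand": -1,"linear": [-6,-12,0],"rot": [-0.005,0.015,0.001]},{"hand": -1,"linear": [0,0,0],"rot": [0,0,0]},{"hand": -1,"linear": [0,0,-8],"rot": [0,0,0]},{"hand": -1,"linear": [0,0,-14],"rot": [0,0.001,0]},{"hand": -1,"linear": [0,0,-14],"rot": [0,0.001,0]},{"hand": -1,"linear": [0,0,-10],"rot": [0,0.001,0]},{"hand": -1,"linear": [0,0,0],"rot": [0,0,0]},{"hand": -1,"linear": [0,0,0],"rot": [0,0,0]}]}}

```text
clock: 24.25
position: [0.5999, -0.0105, 0.1942]
ee_rot: [-0.029, -0.706, -0.028, 0.707]
force: [-0.0, -0.6, 0.0]
width: 0.0909
```

```bash
python3 -c "
from h import *
s=where((.602,-.0037,.092),.089)"
```

```text
t 24.25 pos [ 0.5999 -0.0105  0.1942] xaxis [-0.0014 -0.0014 -1.    ] yaw of -y 0.0796 F [-0.   -0.63  0.03] M [-0.008  0.111  0.003] w 0.0909 q [-0.04  0.37  1.54 -0.    1.23  1.46]
d mm [   2.1    6.8 -102.2]
rot [ 0.0014 -0.0014  0.0094]
```

{"name": "play_rows", "arguments": {"plan": [{"hand": -1,"linear": [2,6,0],"rot": [0.001,-0.001,0.009]},{"hand": -1,"linear": [0,0,-8],"rot": [0,0,0]},{"hand": -1,"linear": [0,0,-15],"rot": [0,0,0]},{"hand": -1,"linear": [0,0,-18],"rot": [0,0,0]},{"hand": -1,"linear": [0,0,-18],"rot": [0,0,0]},{"hand": -1,"linear": [0,0,-15],"rot": [0,0,0]},{"hand": -1,"linear": [0,0,-8],"rot": [0,0,0]},{"hand": -1,"linear": [0,0,0],"rot": [0,0,0]},{"hand": -1,"linear": [0,0,0],"rot": [0,0,0]}]}}

```text
clock: 25.0
position: [0.6056, -0.0023, 0.1119]
ee_rot: [0.033, 0.71, 0.032, -0.703]
force: [0.0, -0.7, 0.4]
width: 0.0913
```

```bash
python3 -c "
from h import *
s=where((.602,-.0037,.092),.089)"
```

```text
t 25.0 pos [ 0.6056 -0.0023  0.1119] xaxis [ 1.080e-02 -2.000e-04 -9.999e-01] yaw of -y 0.092 F [ 0.04 -0.72  0.37] M [-0.023  0.15   0.004] w 0.0913 q [-0.02  0.44  1.65  0.    1.04  1.46]
d mm [ -3.6  -1.4 -19.9]
rot [ 0.0002  0.0108 -0.003 ]
```

{"name": "play_rows", "arguments": {"plan": [{"hand": -1,"linear": [-3.5,-1.4,-4],"rot": [0,0.011,-0.003]},{"hand": -1,"linear": [0,0,-8],"rot": [0,0,0]},{"hand": -1,"linear": [0,0,-6],"rot": [0,0,0]},{"hand": -1,"linear": [0,0,0],"rot": [0,0,0]},{"hand": -1,"linear": [0,0,0],"rot": [0,0,0]}]}}

```text
clock: 25.42
position: [0.604, -0.0038, 0.0953]
ee_rot: [0.032, 0.708, 0.031, -0.705]
force: [-0.8, -0.1, 0.4]
width: 0.0911
```

```bash
python3 -c "
from h import *
s=where((.602,-.0037,.092),.089)"
```

```text
t 25.4167 pos [ 0.604  -0.0038  0.0953] xaxis [ 5.e-03 -4.e-04 -1.e+00] yaw of -y 0.0888 F [-0.78 -0.13  0.45] M [-0.09   0.171  0.001] w 0.0911 q [-0.03  0.46  1.67 -0.    1.01  1.46]
d mm [-2.   0.1 -3.3]
rot [0.0004 0.005  0.0001]
```

{"name": "play_rows", "arguments": {"plan": [{"hand": -1,"linear": [-2,0,-2.5],"rot": [0,0.005,0]},{"hand": -1,"linear": [0,0,0],"rot": [0,0,0]},{"hand": 1,"linear": [0,0,0],"rot": [0,0,0]},{"hand": 1,"linear": [0,0,0],"rot": [0,0,0]},{"hand": 1,"linear": [0,0,0],"rot": [0,0,0]},{"hand": 1,"linear": [0,0,0],"rot": [0,0,0]},{"hand": 1,"linear": [0,0,0],"rot": [0,0,0]},{"hand": 1,"linear": [0,0,0],"rot": [0,0,0]},{"hand": 1,"linear": [0,0,0],"rot": [0,0,0]},{"hand": 1,"linear": [0,0,0],"rot": [0,0,0]}]}}

```text
clock: 26.25
position: [0.6025, -0.0036, 0.0937]
ee_rot: [0.031, 0.707, 0.031, -0.706]
force: [0.1, -0.5, -0.6]
width: 0.0495
```

```bash
python3 -c "
from h import *
s=where((.602,-.0037,.092),.089)"
```

```text
t 26.25 pos [ 0.6025 -0.0036  0.0937] xaxis [ 0.0018 -0.     -1.    ] yaw of -y 0.0887 F [ 0.12 -0.54 -0.61] M [-0.106  0.121 -0.013] w 0.0495 q [-0.03  0.46  1.67 -0.    1.01  1.46]
d mm [-0.5 -0.1 -1.7]
rot [0.     0.0018 0.0003]
```

{"name": "play_rows", "arguments": {"plan": [{"hand": 1,"linear": [0,0,3],"rot": [0,0.001,0]},{"hand": 1,"linear": [0,0,6],"rot": [0,0,0]},{"hand": 1,"linear": [0,0,10],"rot": [0,0,0]},{"hand": 1,"linear": [0,0,12],"rot": [0,0,0]},{"hand": 1,"linear": [0,0,12],"rot": [0,0,0]},{"hand": 1,"linear": [0,0,12],"rot": [0,0,0]},{"hand": 1,"linear": [0,0,10],"rot": [0,0,0]},{"hand": 1,"linear": [0,0,6],"rot": [0,0,0]},{"hand": 1,"linear": [0,0,0],"rot": [0,0,0]},{"hand": 1,"linear": [0,0,0],"rot": [0,0,0]}]}}

```text
clock: 27.08
position: [0.6019, -0.0039, 0.1703]
ee_rot: [-0.032, -0.706, -0.031, 0.706]
force: [-0.0, 0.1, -2.5]
width: 0.0496
```

Run:
```python
from h import *
s=where((.619,.2695,.155),.089)
for n in("top","side"):
    p=arm.read_camera(n)
    for d in arm.landmark_of(p,"refill_tray")[:1]: print(n,d["p"],c2w(p,d["point"]).round(4))
    b,g,r=[p["color"][...,i].astype(int) for i in range(3)]
    m=((r>90)&(g<45)&(b<45)).astype(np.uint8); k,L,st,ce=cv2.connectedComponentsWithStats(m); i=1+st[1:,4].argmax(); print(st[i],ray(p,ce[i],.008).round(4))
```

```text
t 27.0833 pos [ 0.6019 -0.0039  0.1703] xaxis [-1.e-04 -7.e-04 -1.e+00] yaw of -y 0.0888 F [-0.03  0.08 -2.53] M [-0.047  0.16   0.009] w 0.0496 q [-0.03  0.39  1.57 -0.    1.18  1.46]
d mm [ 17.1 273.4 -15.3]
rot [ 0.0007 -0.0001  0.0002]
top 0.79 [6.158e-01 2.690e-01 2.000e-04]
[ 133  165   40   38 1224] [0.6178 0.2676 0.008 ]
side 0.75 [ 0.6003 -0.0017  0.233 ]
[196 163  37  26 540] [0.6158 0.2646 0.008 ]
```

{"name": "play_rows", "arguments": {"plan": [{"hand": 1,"linear": [0,6,0],"rot": [0,0,0]},{"hand": 1,"linear": [1,12,0],"rot": [0,0,0]},{"hand": 1,"linear": [1,17,0],"rot": [0,0,0]},{"hand": 1,"linear": [1,20,0],"rot": [0,0,0]},{"hand": 1,"linear": [1,20,0],"rot": [0,0,0]},{"hand": 1,"linear": [1,20,0],"rot": [0,0,0]},{"hand": 1,"linear": [1,20,0],"rot": [0,0,0]},{"hand": 1,"linear": [1,20,0],"rot": [0,0,0]},{"hand": 1,"linear": [1,20,0],"rot": [0,0,0]},{"hand": 1,"linear": [1,20,0],"rot": [0,0,0]},{"hand": 1,"linear": [1,20,0],"rot": [0,0,0]},{"hand": 1,"linear": [1,20,0],"rot": [0,0,0]},{"hand": 1,"linear": [1,18,0],"rot": [0,0,0]},{"hand": 1,"linear": [1,12,0],"rot": [0,0,0]},{"hand": 1,"linear": [1,6,0],"rot": [0,0,0]},{"hand": 1,"linear": [0,0,0],"rot": [0,0,0]},{"hand": 1,"linear": [0,0,0],"rot": [0,0,0]}]}}

```text
clock: 28.7
position: [0.6085, 0.274, 0.1604]
ee_rot: [-0.032, -0.7, -0.034, 0.713]
force: [0.1, -0.3, -1.9]
width: 0.0496
```

```bash
python3 -c "
from h import *
s=where((.618,.268,.0742),.089)"
```

```text
t 28.7 pos [0.6085 0.274  0.1604] xaxis [-0.0177  0.0015 -0.9998] yaw of -y 0.0928 F [ 0.15 -0.34 -1.94] M [-0.063  0.149  0.045] w 0.0496 q [0.4  0.51 1.4  0.01 1.25 1.88]
d mm [  9.5  -6.  -86.2]
rot [-0.0015 -0.0177 -0.0038]
```

{"name": "play_rows", "arguments": {"plan": [{"hand": 1,"linear": [8.5,-5,-5],"rot": [-0.001,-0.017,-0.003]},{"hand": 1,"linear": [0,0,-10],"rot": [0,0,0]},{"hand": 1,"linear": [0,0,-12],"rot": [0,0,0]},{"hand": 1,"linear": [0,0,-12],"rot": [0,0,0]},{"hand": 1,"linear": [0,0,-12],"rot": [0,0,0]},{"hand": 1,"linear": [0,0,-6],"rot": [0,0,0]},{"hand": 1,"linear": [0,0,0],"rot": [0,0,0]},{"hand": 1,"linear": [0,0,0],"rot": [0,0,0]}]}}

```text
clock: 29.37
position: [0.6181, 0.2594, 0.0975]
ee_rot: [-0.03, -0.706, -0.027, 0.707]
force: [-0.4, 0.3, -2.0]
width: 0.0496
```

```bash
python3 -c "
from h import *
s=where((.618,.268,.0742),.089)"
```

```text
t 29.3667 pos [0.6181 0.2594 0.0975] xaxis [-7.0e-04 -3.5e-03 -1.0e+00] yaw of -y 0.0804 F [-0.38  0.29 -1.98] M [-0.06   0.12  -0.014] w 0.0496 q [ 0.38  0.55  1.49 -0.    1.1   1.87]
d mm [ -0.1   8.6 -23.3]
rot [ 0.0035 -0.0007  0.0086]
```

{"name": "play_rows", "arguments": {"plan": [{"hand": 1,"linear": [0,7,-2],"rot": [0.004,-0.001,0]},{"hand": 1,"linear": [0,0,-5],"rot": [0,0,0]},{"hand": 1,"linear": [0,0,-5],"rot": [0,0,0]},{"hand": 1,"linear": [0,0,-3],"rot": [0,0,0]},{"hand": 1,"linear": [0,0,0],"rot": [0,0,0]},{"hand": 1,"linear": [0,0,0],"rot": [0,0,0]}]}}

```text
clock: 29.87
position: [0.6195, 0.2671, 0.083]
ee_rot: [0.027, 0.708, 0.029, -0.705]
force: [-1.0, -0.0, -2.2]
width: 0.0497
```

```bash
python3 -c "
from h import *
s=where((.618,.268,.0742),.089)"
```

```text
t 29.8667 pos [0.6195 0.2671 0.083 ] xaxis [ 0.0042  0.0024 -1.    ] yaw of -y 0.0796 F [-0.96 -0.02 -2.19] M [-0.065  0.167 -0.02 ] w 0.0497 q [0.39 0.57 1.5  0.   1.07 1.88]
d mm [-1.5  0.9 -8.8]
rot [-0.0024  0.0041  0.0094]
```

{"name": "play_rows", "arguments": {"plan": [{"hand": 1,"linear": [-1,0,-2],"rot": [-0.002,0.004,0]},{"hand": 1,"linear": [0,0,-2],"rot": [0,0,0]},{"hand": 1,"linear": [0,0,-2],"rot": [0,0,0]},{"hand": 1,"linear": [0,0,0],"rot": [0,0,0]},{"hand": 1,"linear": [0,0,0],"rot": [0,0,0]}]}}

```text
clock: 30.28
position: [0.6187, 0.2674, 0.077]
ee_rot: [0.028, 0.707, 0.028, -0.706]
force: [0.4, -1.0, -2.7]
width: 0.0495
```

```bash
python3 -c "
from h import *
s=where((.618,.268,.0742),.089)"
```

```text
t 30.2833 pos [0.6187 0.2674 0.077 ] xaxis [ 8.e-04  5.e-04 -1.e+00] yaw of -y 0.0799 F [ 0.45 -0.99 -2.73] M [-0.057  0.103  0.01 ] w 0.0495 q [0.39 0.57 1.5  0.   1.06 1.88]
d mm [-0.7  0.6 -2.8]
rot [-0.0005  0.0008  0.0091]
```

{"name": "play_rows", "arguments": {"plan": [{"hand": 1,"linear": [0,0,-1],"rot": [0,0.001,0]},{"hand": 1,"linear": [0,0,-1],"rot": [0,0,0]},{"hand": 1,"linear": [0,0,0],"rot": [0,0,0]}]}}

```text
clock: 30.53
position: [0.6188, 0.2674, 0.075]
ee_rot: [0.028, 0.707, 0.028, -0.707]
force: [-0.3, -0.1, -3.0]
width: 0.0497
```

```bash
python3 -c "
from h import *
s=where((.618,.268,.0742),.089)"
```

```text
t 30.5333 pos [0.6188 0.2674 0.075 ] xaxis [ 1.e-04  7.e-04 -1.e+00] yaw of -y 0.0799 F [-0.34 -0.09 -3.04] M [-0.023  0.082  0.006] w 0.0497 q [0.39 0.58 1.51 0.   1.06 1.88]
d mm [-0.8  0.6 -0.8]
rot [-0.0007  0.0001  0.0091]
```

{"name": "play_rows", "arguments": {"plan": [{"hand": 1,"linear": [0,0,-0.8],"rot": [0,0,0]},{"hand": 1,"linear": [0,0,-0.7],"rot": [0,0,0]},{"hand": 1,"linear": [0,0,0],"rot": [0,0,0]}]}}

```text
clock: 30.78
position: [0.6191, 0.2675, 0.074]
ee_rot: [0.028, 0.707, 0.029, -0.706]
force: [0.1, 0.1, -2.3]
width: 0.0492
```

```bash
python3 -c "
from h import *
s=where((.618,.268,.0742),.089)"
```

```text
t 30.7833 pos [0.6191 0.2675 0.074 ] xaxis [ 0.001  0.001 -1.   ] yaw of -y 0.0798 F [ 0.09  0.09 -2.27] M [-0.06   0.17  -0.046] w 0.0492 q [0.39 0.58 1.51 0.   1.06 1.88]
d mm [-1.1  0.5  0.2]
rot [-0.001   0.001   0.0092]
```

Moved less than asked (1.0 of 1.5), so the base may be touching. One more small step.

{"name": "play_rows", "arguments": {"plan": [{"hand": 1,"linear": [0,0,-0.7],"rot": [-0.001,0.001,0]},{"hand": 1,"linear": [0,0,-0.6],"rot": [0,0,0]},{"hand": 1,"linear": [0,0,0],"rot": [0,0,0]}]}}

```text
clock: 31.03
position: [0.6195, 0.2676, 0.074]
ee_rot: [0.028, 0.707, 0.028, -0.706]
force: [-0.5, 0.5, -2.1]
width: 0.0498
```

```bash
python3 -c "
from h import *
s=where((.618,.268,.0742),.089)"
```

```text
t 31.0333 pos [0.6195 0.2676 0.074 ] xaxis [ 1.2e-03  4.0e-04 -1.0e+00] yaw of -y 0.0798 F [-0.47  0.46 -2.07] M [-0.096  0.183 -0.016] w 0.0498 q [ 0.39  0.58  1.51 -0.    1.06  1.88]
d mm [-1.5  0.4  0.2]
rot [-0.0004  0.0012  0.0092]
```

It has stopped descending at .074, the expected height, so it's on the floor. Releasing.

{"name": "play_rows", "arguments": {"plan": [{"hand": -0.2,"linear": [0,0,0],"rot": [0,0,0]},{"hand": -0.4,"linear": [0,0,0],"rot": [0,0,0]},{"hand": -1,"linear": [0,0,0],"rot": [0,0,0]},{"hand": -1,"linear": [0,0,0],"rot": [0,0,0]},{"hand": -1,"linear": [0,0,0],"rot": [0,0,0]},{"hand": -1,"linear": [0,0,0],"rot": [0,0,0]},{"hand": -1,"linear": [0,0,6],"rot": [0,0,0]},{"hand": -1,"linear": [0,0,12],"rot": [0,0,0]},{"hand": -1,"linear": [0,0,20],"rot": [0,0,0]},{"hand": -1,"linear": [0,0,25],"rot": [0,0,0]},{"hand": -1,"linear": [0,0,25],"rot": [0,0,0]},{"hand": -1,"linear": [0,0,25],"rot": [0,0,0]},{"hand": -1,"linear": [0,0,20],"rot": [0,0,0]},{"hand": -1,"linear": [-10,-20,10],"rot": [0,0,0]},{"hand": -1,"linear": [-20,-30,0],"rot": [0,0,0]},{"hand": -1,"linear": [-20,-30,0],"rot": [0,0,0]},{"hand": -1,"linear": [-20,-30,0],"rot": [0,0,0]},{"hand": -1,"linear": [-10,-20,0],"rot": [0,0,0]},{"hand": -1,"linear": [0,0,0],"rot": [0,0,0]},{"hand": -1,"linear": [0,0,0],"rot": [0,0,0]}]}}

```text
clock: 32.7
position: [0.5376, 0.1348, 0.2399]
ee_rot: [0.027, 0.714, 0.031, -0.699]
force: [0.2, 0.3, -0.0]
width: 0.0909
```

Run:
```python
from h import *
s=where()
T=[]
for n in("top","side"):
    p=arm.read_camera(n)
    for l in("canister","gauge","capped_a","tank_lid","lens_weight"):
        for d in arm.landmark_of(p,l)[:3]:
            if d["p"]>.5: print(n,l,round(d["p"],2),c2w(p,d["point"]).round(4))
    T.append(cv2.resize(p["color"],(400,300),interpolation=cv2.INTER_AREA))
    for w in((.5,-.32,.06),(.62,.268,.07)):
        c=w2p(p,w); x,y=int(c[0])-30,int(c[1])-22
        T.append(cv2.resize(p["color"][y:y+45,x:x+60],(400,300),interpolation=2))
cv2.imwrite("pics/c9.png",np.vstack([np.hstack([T[1],T[2]]),np.hstack([T[4],T[5]])]))
```

```text
t 32.7 pos [0.5376 0.1348 0.2399] xaxis [ 0.0217  0.0066 -0.9997] yaw of -y 0.0825 F [ 0.19  0.27 -0.02] M [-0.061  0.147  0.023] w 0.0909 q [0.22 0.26 1.58 0.   1.27 1.71]
top gauge 0.78 [ 0.4493 -0.3248  0.0574]
top gauge 0.58 [ 0.581  -0.4517  0.009 ]
top gauge 0.51 [0.4274 0.0093 0.0081]
top capped_a 0.96 [ 0.7377  0.0738 -0.0019]
top capped_a 0.79 [ 7.587e-01 -1.081e-01 -7.000e-04]
top lens_weight 0.76 [ 0.3948 -0.133   0.0035]
side gauge 0.68 [0.4305 0.0113 0.0073]
side gauge 0.55 [ 0.5845 -0.4534  0.0042]
side gauge 0.53 [ 0.4499 -0.3263  0.057 ]
side capped_a 0.71 [ 7.591e-01 -1.063e-01  3.000e-04]
side capped_a 0.65 [0.6189 0.2695 0.0044]
side capped_a 0.58 [0.7361 0.0728 0.0008]
side tank_lid 0.8 [ 0.5117  0.4002 -0.0016]
side lens_weight 0.63 [ 0.3971 -0.1311 -0.0009]
```

View pics/c9.png

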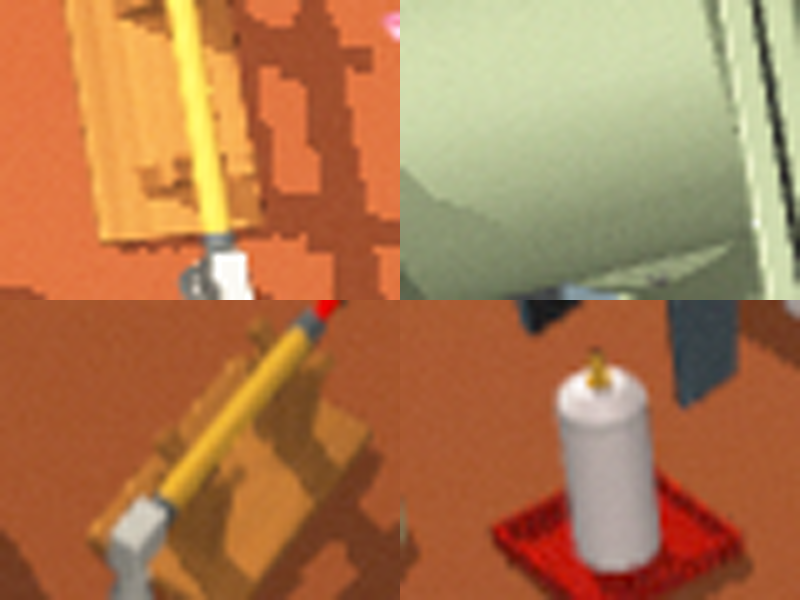

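The canister stands upright in the red tray, and the gauge lies in its cradle with red showing. Handing in.

```bash
python3 -c "
from station import arm
print(arm.job_done())"
```

```text
the job is handed in; nothing more can be done
None
```

The canister was low on air, so it now stands upright in the red tray. The gauge is back in its cradle with its bar left out at the reading.

- **Gauging:** I pressed the chuck onto the valve and held it at about 13 N for roughly 1.5 s, within the 11–15 N range. The stiffness I felt at the end matched the sealing washer being squeezed, so I took it as firmly home. I could not read the seal directly.
- **Reading:** Only red shows on the bar, about 19 mm measured in the picture, well below the 32 mm where green starts.
- **Placing:** The canister stopped descending at the expected height. It stands at about (0.619, 0.27), in the middle of the tray.
- **Final checks:** The last pictures show the gauge at its original spot. The capped canisters, cream lid and iron weight read within about 4 mm of where they started. The run took about 33 s of the 72 s allowed.
- **Gap in the checks:** The arm hid the tray from the top camera, so the canister's final stance is confirmed from the side view only. The networks also labelled it a capped canister there, but the picture shows it uncapped, with its brass stem.

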